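# Hang a rinsed copper block plumb in the sprung drying stand

## Task

Pick the copper block's hanger off the sloping rest by the two end buttons of its cross pin, lift it clear and, while it is in the air away from the stand, ease the grip without dropping it so that the block swings down plumb and hangs still, then grip firmly again. Carry it into the stand from the open front so that the pin lies in the notches of both prongs of the fork, press it down against the spring until the catch snaps over the pin, and let go. Leave the ink tin, the tape roll and the side cutters where they are.

Things in the scene. Friction and masses are not known exactly. Their poses are not given: they have to be found in the camera images.
- hanger: Copper block 50x68x10 mm on a 6 mm rod, 0.5 kg; a 10 mm steel cross pin at the rod's top, 46 mm over its polished flat 13 mm end buttons. Origin: middle of the pin; y along the pin, z up the rod, foot at z -130 mm, block's top at -62, faces to +-x. Squeezed on the buttons with over 100 N it keeps most of its slant; it swings as the grip eases, nearly plumb at 10 to 15 N; under 8 N it may drop.
- rest: Fixed draining rest. Its board (100x84 mm, top middle 85 mm up) is rolled 30 degrees about the rest's x, high on the +y side, rubber-lined, with a lip on the low side. The hanger lies on it, foot to the rest's +x; the pin (about 91 mm up, in front of the board, 34 mm clear of it) is parallel to the sloping face, so its ends are inclined 30 degrees. Origin: on the bench below the board's middle.
- stand: Fixed sprung drying stand. Base plate 150x110x10 mm, aluminium post 22x36 mm, 203 mm tall, standing 65 to 87 mm behind the seat (+x). Origin: on the bench straight below the fork's seat; -x is the open front, z up. Seat 185 mm up when the fork is up. Under the fork there is free room for the block down to the base plate.
- seat (a point): Seat of the pin on the fork: the pin's middle must come here, pin along the stand's y. It moves down with the fork. Two prongs, 4 mm thick, 11 to 15 mm either side of the middle, point to -x; on each an open V notch of 90 degrees centres the pin. The V's lips reach 3 mm above the seat and 12 mm in front of and behind it. The rod goes between the prongs, the block below them.
- fork (a joint): Height of the fork, m: 0 up, grows as it is pressed down, stop at 0.040. Spring about 8 N at the top, 16 N at the bottom. It latches when pressed past about 0.033 (0.036 is safe); let go, it comes back a little and stays near 0.023.
- catch (a joint): Catch, rad: two sprung struts 9 mm either side of the middle, on a shaft 45 mm behind and 190 mm up. 0: closed, noses over the pin's way about 21 mm below the up seat. The pin coming down pushes them down and back (about 0.15), then they snap to 0 above the pin and hold it down.
- ink_tin: Bystander: open ink tin 70 mm wide, 48 mm tall, loose. Origin: middle of its underside.
- tape: Bystander: roll of white tape lying flat, 80 mm wide, 24 mm tall, loose. Origin: middle of its underside.
- cutters: Bystander: side cutters lying flat, 60x150x15 mm, length along their y, loose. Origin: middle of the underside.

How it is judged (in metres and radians):
On the way, in this order (a step that is already met when the one before it is completed fails the run):
1. the block hangs plumb from the fingers in the air, still, away from the stand (angle between hanger's own z axis and vertical below 0.2 rad and height (world z) of hanger above 0.15 m and horizontal distance between hanger and stand above 0.06 m and contact force between the fingers and hanger above 2 N and angular speed of hanger below 0.6 rad/s), for 0.2 s.
2. the pin lies in the fork (distance between hanger and seat below 0.01 m), for 0.1 s.
At the end, for the whole second after the job is handed in: The hanger is released and at rest in the stand: pin within 10 mm of the seat, fork held down by more than 17 mm, catch closed over the pin (below 0.15 rad), block hanging within 0.2 rad (11 degrees) of plumb; the ink tin, tape and cutters are within 2 cm of where they stood (value of joint fork above 0.017 m and value of joint catch below 0.15 rad and distance between hanger and seat below 0.01 m and angle between hanger's own z axis and vertical below 0.2 rad and linear speed of hanger below 0.03 m/s); the robot touches nothing.
It fails at once if the hanger is dropped onto the bench (height (world z) of hanger below 0.05 m).
It fails at once if the ink tin, tape roll or side cutters are moved more than 2 cm (distance of any of ink_tin, tape, cutters from where it was at the start of the episode above 0.02 m).
It also fails if it takes over 61 s, if anything falls off the work surface, if the arm or the gripper's body presses on something with over 40 N, if the wrist force passes 120 N, or if a joint passes its speed limit or range.

## Robot

A 6-joint arm with a two-finger parallel gripper is mounted at the origin on a cart in front of the work surface, level with it; the furniture and walls round the work are solid. World frame = base frame: x ahead of the robot, y to its left, z up, the work surface at z = 0. Lengths are in mm, angles in rad, forces in N, time in s.
With the tool pointing down it reaches from about 300 to 775 mm from the base axis. Payload 14.6 kg.
Tool frame: the origin (TCP) lies on the front face of the gripper's body, between the roots of the fingers; the fingertips stand 97 mm ahead of it and the grasp point (between the pads) lies 78 mm ahead of it; z points along the fingers, y is the direction in which the jaws open and shut (so a half turn about z gives the same grasp; the last joint's range is limited). The gripper opens to 94 mm and grips with 3 to 60 N. Pads are 16 mm wide; open, the fingers measure 119 mm over their backs; the gripper's body (75 mm by 177 mm) begins 78 mm behind the grasp point.
Start: joints at [1.253, 0.3, 1.521, -0, 1.321, -0.067], TCP at [136.497, 532.784, 302.646] pointing down, gripper open.
Joint ranges: [-3.03, 3.03], [-0.79, 2.21], [0.23, 2.52], [-1.04, 4.18], [0, 3.07], [-2.55, 2.55]. Speed limits (rad/s): [2.22, 2.22, 2.57, 3.14, 3.14, 3.14].

## Interface

Orientations are given as [roll, pitch, yaw] about the fixed x, y, z axes, in that order (R = Rz(yaw) Ry(pitch) Rx(roll)).
In Python, from cell import manip, eyes, finder gives the robot as it stands.
- The arm moves only by the tool drive_tool, never from a script. Its argument "rows" is a list of rows, each an object with "offset": the shift along the tool's x, y, z in mm, a list of three; "spin": the turn about the tool's z in degrees; "jaw": the finger opening in mm, from 0 to 94. In form: [{"offset": [dx, dy, dz], "spin": spin, "jaw": jaw}, ...]. A call has 1 to 20 rows; each row shifts and turns the commanded pose from where the row before left it, along the tool's axes as they then stand; what a row does not reach is not made up. A row lasts 1/10 s, in which the tool goes at most 50 mm and 8.59 degrees, less where a joint would pass 70% of its speed; a pose out of reach is approached as far as the arm can. A call is refused whole if a number of a shift passes 50 or a number of a turn 8.59, either way. A call with a gripper value outside its range is refused whole. The fingers move at their own pace and stop on an object; "force" is the grip in N (left out, the last holds). Time passes only in rows, so rows that do not move let the fingers close. It gives the time, the measured TCP pose, the force and the opening at its end, in the units of the state.
- manip.read_state(): the state, without advancing time (a new reading comes with each control period).
- eyes.camera(name): name is "scene" or "side" or "wrist"; returns a dict with "color" (480x640x3 uint8, blue, green, red), "depth" (480x640 float32, mm along the optical axis (not along the pixel's ray), 0 where there is no reading), "vfov" (degrees; the focal length in pixels is half the picture's height over the tangent of half this angle, whatever the lens; pixels are square), "cx", "cy" (the principal point, pixels), "rvec" (rotation vector, rad) and "tvec" (3), from world to camera coordinates, as OpenCV has them. Camera axes: x right, y down, z forward; pixel columns grow to the right and rows downward; lengths in mm; the calibration is good to about 2 mm. A picture is of the moment at which its call begins.
- manip.sign_off(): hands the job in, once; it reports no verdict.
Trained networks look in the newest picture that a camera, given by its name, has taken for a name from the list of things; names that differ only in an ending like _2 or _b are one class to them, and where a whole thing is asked for, a point or a joint stands for the part that bears it (a point fixed in the world has none). Each returns a list of dicts, best first, with "p" (0 to 1); they miss things now and then, are a little off and sometimes report something else, mostly with a low value. They report only what shows in the picture. A call takes as long as a camera call.
- finder.find_in(camera, target): "uv" ([column, row] in pixels, amid what is visible of it).
The state is a dict: "clock": time; "joints": joint angles; "qd": joint speeds; "effort": joint torques, N m; "eef_pos": TCP position; "eef_rot": TCP orientation; "wrist_force": force on the tool from outside, world axes, zero at the start; "moment": the same for the moment, N m; "finger_gap": finger opening in mm.
Only numpy, scipy, OpenCV 4.12 (cv2) and the standard library are available. Lean on these libraries where they do the work, as an engineer would, in place of code of your own. Each camera call takes 0.05 s, during which the arm holds its last target. There are 200 camera calls.

## Working session

There is one attempt and no reset: what is moved stays moved. The work goes in short steps, Python scripts to look and compute and a tool call to move; the robot and the scene stay as the last step left them, time stands still between calls to the robot, and variables do not carry over. Pictures are saved under pics/ and viewed, about 8 in all and at most 12, crops included, and the job is handed in when it is done.

Besides the shell and the picture viewer there is one more tool, called as name([rows], argument=value, ...), one row to a line, values as JSON. drive_tool: Moves the arm, as the interface text tells. Its arguments: {"type":"object","properties":{"rows":{"type":"array","items":{"type":"object","properties":{"offset":{"type":"array","items":{"type":"number"}},"spin":{"type":"number"},"jaw":{"type":"number"}}}},"force":{"type":"number"}},"required":["rows"]}

```bash
ls; mkdir -p pics
cat > h.py <<'E'
import numpy as np, cv2
from scipy.spatial.transform import Rotation as Ro
from cell import manip, eyes, finder
def cam(n):
    d=eyes.camera(n); d['R']=cv2.Rodrigues(np.array(d['rvec'],float))[0]; d['t']=np.array(d['tvec'],float).ravel()
    d['f']=240/np.tan(np.radians(d['vfov'])/2); return d
def cloud(d):
    z=d['depth'].astype(float); v,u=np.mgrid[0:480,0:640]
    P=np.stack([(u-d['cx'])*z/d['f'],(v-d['cy'])*z/d['f'],z],-1)
    W=(P-d['t'])@d['R']; W[z==0]=np.nan; return W
def proj(d,X):
    c=np.atleast_2d(X)@d['R'].T+d['t']; return c[:,:2]/c[:,2:]*d['f']+[d['cx'],d['cy']]
E
python3 - <<'E'
from h import *
print(manip.read_state())
ims=[]
for n in ['scene','side','wrist']:
    d=cam(n); W=cloud(d); cv2.imwrite(f'pics/{n}0.png',d['color']); np.savez(f'pics/{n}0.npz',W=W,c=d['color'],R=d['R'],t=d['t'],f=d['f'])
    print(n,d['vfov'],'campos',(-d['R'].T@d['t']).round())
    for t in ['hanger','rest','stand','seat','catch','ink_tin','tape','cutters']:
        r=finder.find_in(n,t)
        if r:
            u,v=np.round(r[0]['uv']).astype(int); print(t,(u,v),round(r[0]['p'],2),W[min(v,479),min(u,639)].round(),len(r))
E
```

```text
pics
{'clock': 0.0, 'joints': array([ 1.25341228e+00,  3.00438065e-01,  1.52160619e+00,  1.58894256e-05,
        1.32070773e+00, -6.66025376e-02]), 'qd': array([-0.00027911,  0.00159025,  0.00010294, -0.00111669, -0.00106934,
       -0.00026217]), 'effort': array([ 1.05215739e-03, -5.31799614e+01, -3.52737987e+01,  7.08626490e-02,
        2.43437866e-02, -8.79863615e-05]), 'eef_pos': array([136.43932587, 532.64003075, 302.09376747]), 'eef_rot': array([-3.14043692e+00, -9.25137060e-05,  2.89080715e+00]), 'wrist_force': array([0.6500737 , 1.14820791, 0.01853838]), 'moment': array([-0.06696076, -0.01346307,  0.02032212]), 'finger_gap': 94.12232940037765}
scene 51.04887595226482 campos [ -94. -352.  507.]
hanger (np.int64(206), np.int64(250)) 0.82 [531. 145.  94.] 1
rest (np.int64(215), np.int64(277)) 0.95 [578. 167.   8.] 1
stand (np.int64(438), np.int64(317)) 0.55 [ 627. -250.   14.] 1
seat (np.int64(439), np.int64(240)) 0.59 [ 571. -243.  183.] 2
ink_tin (np.int64(210), np.int64(246)) 0.7 [545. 146.  95.] 2
tape (np.int64(383), np.int64(254)) 0.77 [ 783. -101.   24.] 1
cutters (np.int64(439), np.int64(222)) 0.59 [ 610. -233.  194.] 1
side 44.29206782889257 campos [ 149. -832.  574.]
hanger (np.int64(241), np.int64(253)) 0.73 [544. 143.  95.] 2
rest (np.int64(247), np.int64(286)) 0.83 [561. 165.   8.] 2
stand (np.int64(387), np.int64(375)) 0.78 [ 627. -227.   11.] 1
seat (np.int64(385), np.int64(296)) 0.68 [ 594. -254.  174.] 1
catch (np.int64(388), np.int64(280)) 0.51 [ 608. -241.  190.] 1
ink_tin (np.int64(338), np.int64(293)) 0.69 [678.   1.  36.] 1
tape (np.int64(430), np.int64(309)) 0.88 [ 804. -118.   24.] 2
cutters (np.int64(195), np.int64(359)) 0.68 [384. -19.   1.] 2
wrist 71.48210194671537 campos [ 68. 550. 386.]
```

View pics/scene0.png

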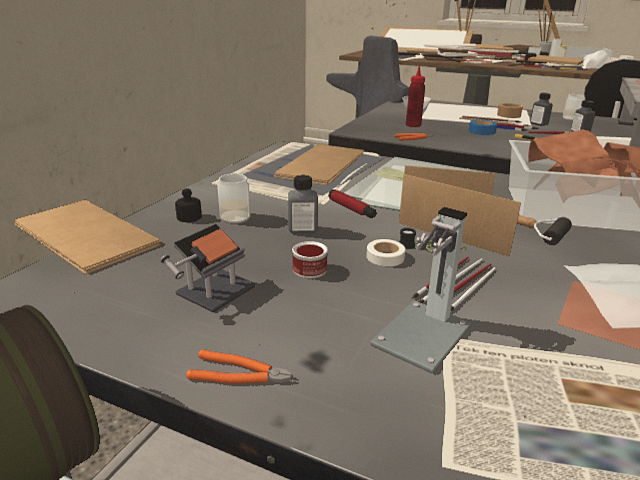

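View pics/side0.png

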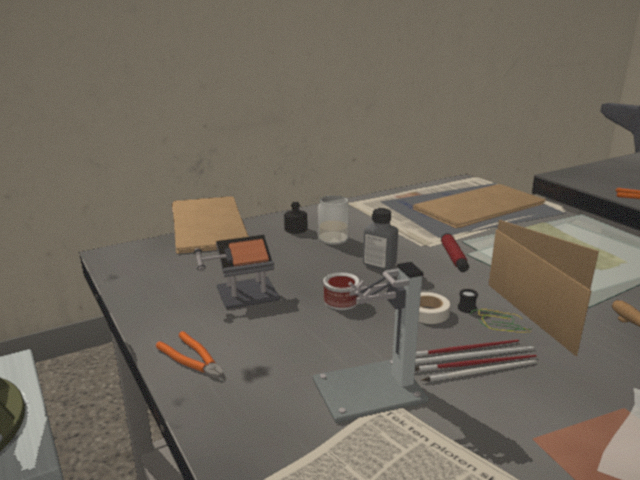

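The scene view shows the rest with the copper hanger at (212,250), its pin in front at (172,265), and the stand with its fork at (435,240). The cutters lie at (235,370). The side view shows the same layout, with the pin at (200,260), the fork at (378,288), the tin at (341,290) and the tape at (431,308). Next I'll fit the geometry from depth.

Run:
```python
from h import *
for n in ['scene','side']:
    D=np.load(f'pics/{n}0.npz'); W=D['W']; X,Y,Z=W[...,0],W[...,1],W[...,2]
    print(n)
    def rect(m,s):
        p=W[m][:,:2].astype(np.float32); r=cv2.minAreaRect(p); print(s,len(p),np.round(r[0],1),np.round(r[1],1),round(r[2],2))
    # base plate
    rect((abs(X-620)<110)&(abs(Y+240)<110)&(Z>6)&(Z<13),'base')
    m=(abs(X-620)<110)&(abs(Y+240)<60)&(Z>197)&(Z<225); rect(m,'top'); print(np.nanmedian(Z[m]),np.nanmax(Z[m]))
    # slices of stand upper
    m=(abs(X-620)<110)&(abs(Y+240)<60)&(Z>160)&(Z<225)
    P=W[m]; print('upper',np.nanmin(P,0).round(),np.nanmax(P,0).round())
    c=D['c'].astype(int); cop=(c[...,2]>c[...,0]+50)&(abs(X-540)<90)&(abs(Y-150)<90)&(Z>60)
    P=W[cop]; cc=P.mean(0); s,v=np.linalg.svd(P-cc,full_matrices=False)[1:]; print('copper',len(P),cc.round(1),P.min(0).round(),P.max(0).round(),'n',v[2].round(3))
    # in-plane rect
    nrm=v[2]*np.sign(v[2][2]); e1=np.cross([0,1,0],nrm);e1/=np.linalg.norm(e1);e2=np.cross(nrm,e1)
    q=np.stack([(P-cc)@e1,(P-cc)@e2],-1).astype(np.float32); r=cv2.minAreaRect(q); print('rect',np.round(r[0],1),np.round(r[1],1),round(r[2],2)); 
    a=np.radians(r[2]); 
    for ax in [np.cos(a)*e1+np.sin(a)*e2,-np.sin(a)*e1+np.cos(a)*e2]: print(' ax',ax.round(3))
    print(' ctr',(cc+r[0][0]*e1+r[0][1]*e2).round(1))
    m=(Z>70)&(Z<125)&(abs(X-510)<90)&(abs(Y-150)<90)&~cop
    P=W[m]; 
    m2=P[:,0]<P[:,0].min()+35; print('pinpts',m2.sum(),P[m2].min(0).round(1),P[m2].max(0).round(1))
for n,b in [('scene',(150,210,280,330)),('scene',(390,200,490,290))]:
    im=cv2.imread(f'pics/{n}0.png')[b[1]:b[3],b[0]:b[2]]; cv2.imwrite(f'pics/c{b[0]}.png',cv2.resize(im,None,fx=4,fy=4,interpolation=2))
a=cv2.imread('pics/c150.png');b=cv2.imread('pics/c390.png');h=max(a.shape[0],b.shape[0])
o=np.zeros((h,a.shape[1]+b.shape[1],3),np.uint8);o[:a.shape[0],:a.shape[1]]=a;o[:b.shape[0],a.shape[1]:]=b;o=cv2.resize(o,None,fx=.85,fy=.85);print(o.shape);cv2.imwrite('pics/crop1.png',o)
```

```text
scene
base 3688 [ 621.1 -239.9] [116.5 226. ] 81.25
top 228 [ 638.3 -245.6] [40.  24.8] 75.84
202.21075982021478 204.35459056950964
upper [ 550. -267.  160.] [ 653. -213.  204.]
copper 851 [555.1 143.6  93.3] [520. 118.  75.] [603. 179. 108.] n [ 0.1    0.501 -0.86 ]
rect [4.9 3. ] [56.2 77.7] 78.2
 ax [0.147 0.847 0.511]
 ax [-0.984  0.177 -0.011]
 ctr [559.8 146.2  95.3]
pinpts 236 [451.6 141.7  74.6] [485.5 185.6 108. ]
side
base 4385 [ 622.9 -242.5] [115.6 223.7] 79.28
top 273 [ 641.8 -248.1] [41.  24.6] 77.31
202.69196886090046 204.62404324225287
upper [ 553. -269.  160.] [ 657. -211.  205.]
copper 745 [559.5 144.   94.5] [524. 114.  79.] [601. 183. 109.] n [-0.095 -0.44   0.893]
rect [1.7 4.4] [62.9 68.4] 77.13
 ax [0.176 0.875 0.45 ]
 ax [-0.98   0.2   -0.006]
 ctr [560.9 148.   96.6]
pinpts 175 [455.8 139.3  73.1] [489.3 183.8 109. ]
(408, 782, 3)
```

View pics/crop1.png

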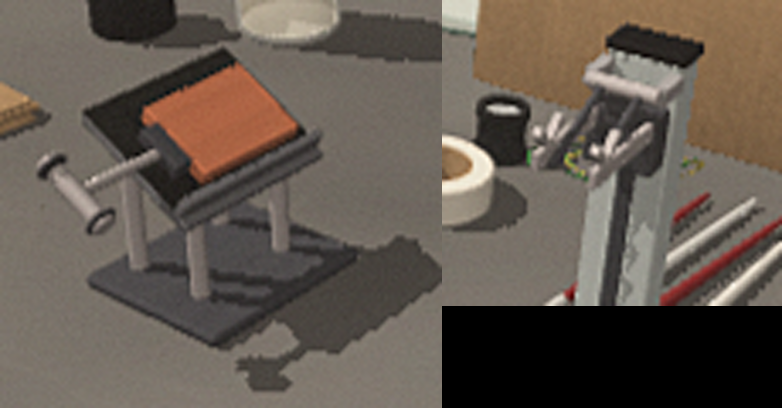

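The crop shows the pin's low near button at (100,218) and its high far button at (48,165), with the rod running back to the block. The fork prongs point left, at (540,150). I'll move the wrist camera over the pin.

drive_tool([
  {"offset":[-17,-10,-2],"spin":0,"jaw":94},
  {"offset":[-34,-20,-2],"spin":0,"jaw":94},
  {"offset":[-34,-20,-2],"spin":0,"jaw":94},
  {"offset":[-34,-20,-2],"spin":0,"jaw":94},
  {"offset":[-34,-20,-2],"spin":0,"jaw":94},
  {"offset":[-34,-20,-2],"spin":0,"jaw":94},
  {"offset":[-34,-20,-2],"spin":0,"jaw":94},
  {"offset":[-34,-20,-2],"spin":0,"jaw":94},
  {"offset":[-34,-20,-2],"spin":0,"jaw":94},
  {"offset":[-34,-20,-2],"spin":0,"jaw":94},
  {"offset":[-34,-20,-2],"spin":0,"jaw":94},
  {"offset":[-34,-20,-2],"spin":0,"jaw":94},
  {"offset":[-34,-20,-2],"spin":0,"jaw":94},
  {"offset":[-34,-20,-2],"spin":0,"jaw":94},
  {"offset":[-18,-4,-2],"spin":-3.7,"jaw":94},
  {"offset":[0,0,0],"spin":0,"jaw":94},
  {"offset":[0,0,0],"spin":0,"jaw":94},
])

```text
clock: 3.05
eef_pos: [530.3, 149.1, 332.3]
eef_rot: [-3.142, -0.001, 2.954]
wrist_force: [0.6, 0.3, -0.2]
finger_gap: 93.9
```

Run:
```python
from h import *
s=manip.read_state(); print(s['clock'],s['eef_pos'],s['eef_rot'])
d=cam('wrist'); W=cloud(d); cv2.imwrite('pics/w1.png',d['color']); np.savez('pics/w1.npz',W=W,c=d['color'])
print((-d['R'].T@d['t']).round())
X,Y,Z=W[...,0],W[...,1],W[...,2]
m=(Z>70)&(Z<125)&(X>445)&(X<488)&(Y>120)&(Y<210)
P=W[m]; print(m.sum(),P.min(0).round(1),P.max(0).round(1))
c=P.mean(0); print('mean',c.round(1)); 
pin=P[P[:,0]<483]; 
r=cv2.minAreaRect(P[:,:2].astype(np.float32)); print(r)
print('px of pin box', np.argwhere(m).min(0),np.argwhere(m).max(0))
```

```text
3.05 [530.28507798 149.13078764 332.34799139] [-3.14150799e+00 -5.93581523e-04  2.95376885e+00]
[460. 162. 415.]
709 [455.5 142.5  79.4] [487.7 187.  109.9]
mean [468.7 164.7  96. ]
((473.3740234375, 163.53579711914062), (44.21025085449219, 29.696073532104492), 78.95101928710938)
px of pin box [152 307] [184 354]
```

View pics/w1.png

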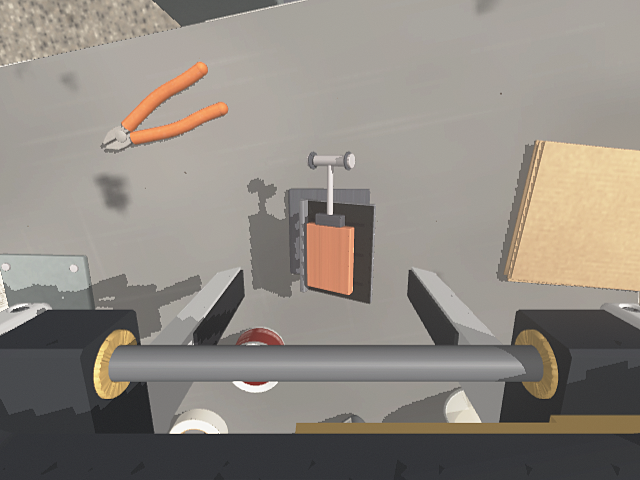

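The wrist view shows the pin's buttons at (313,160) and (349,160). The rod runs straight down the image at column 331, so the yaw is aligned. I'll compute the pin centre by ray intersection.

Run:
```python
from h import *
s=manip.read_state(); p=s['eef_pos']; yaw=s['eef_rot'][2]
tx=np.array([np.cos(yaw),np.sin(yaw),0]);ty=np.array([np.sin(yaw),-np.cos(yaw),0])
d=cam('wrist'); W=cloud(d); C=-d['R'].T@d['t']; print('camx in world',d['R'][0].round(4),'camz',d['R'][2].round(4),'tooly',ty.round(4))
def ray(u,v,z):
    r=d['R'].T@np.array([(u-d['cx'])/d['f'],(v-d['cy'])/d['f'],1]); return C+r*(z-C[2])/r[2]
for u,v,z in [(313,160,79.5),(349,160,102.5),(331,160,95),(331,180,93),(331,205,93)]: print((u,v),ray(u,v,z).round(1), W[v,u].round(1))
# pin pts in tool-aligned frame
X,Y,Z=W[...,0],W[...,1],W[...,2]
m=(Z>70)&(Z<125)&(X>445)&(X<488)&(Y>120)&(Y<210)
P=W[m]; a=(P-p)@tx; b=(P-p)@ty
for lo in range(int(b.min()),int(b.max())+1,4):
    k=(b>=lo)&(b<lo+4)&(a>np.percentile(a,0)); 
    print(lo,k.sum(),'a',a[k].min().round(1),a[k].max().round(1),'z',P[k,2].max().round(1))
```

```text
camx in world [1.859e-01 9.826e-01 2.000e-04] camz [ 0.2413 -0.0455 -0.9694] tooly [0.186  0.9826 0.    ]
(313, 160) [462.8 149.   79.5] [462.8 149.4  88.9]
(349, 160) [468.8 182.2 102.5] [468.6 181.8 107.9]
(331, 160) [465.8 166.1  95. ] [465.8 166.1  98.5]
(331, 180) [484.1 162.8  93. ] [484.  162.8  95. ]
(331, 205) [507.7 158.4  93. ] [507.4 158.4  94.9]
-19 51 a 58.4 72.5 z 89.7
-15 71 a 57.4 73.5 z 89.3
-11 50 a 59.2 72.6 z 91.8
-7 54 a 60.4 69.8 z 94.4
-3 62 a 43.7 69.8 z 96.9
1 116 a 43.8 69.8 z 98.5
5 70 a 44.8 69.8 z 101.6
9 46 a 60.7 69.8 z 103.0
13 60 a 58.4 71.6 z 109.9
17 73 a 57.3 73.3 z 108.8
21 57 a 58.0 72.5 z 107.8
25 7 a 62.6 68.0 z 100.7
```

Pin centre is about (467,165.4,91.5), which agrees with the expected height of about 91 and 84 mm in front of the board. I'll move over it and descend.

drive_tool([
  {"offset":[20,2.3,0],"spin":0,"jaw":94},
  {"offset":[30,2,10],"spin":0,"jaw":94},
  {"offset":[15,0,25],"spin":0,"jaw":94},
  {"offset":[0,0,30],"spin":0,"jaw":94},
  {"offset":[0,0,30],"spin":0,"jaw":94},
  {"offset":[0,0,30],"spin":0,"jaw":94},
  {"offset":[0,0,25],"spin":0,"jaw":94},
  {"offset":[0,0,13],"spin":0,"jaw":94},
  {"offset":[0,0,0],"spin":0,"jaw":60},
  {"offset":[0,0,0],"spin":0,"jaw":60},
  {"offset":[0,0,0],"spin":0,"jaw":60},
], force=60)

```text
clock: 4.25
eef_pos: [467.9, 165.5, 170.9]
eef_rot: [3.141, 0.002, 2.955]
wrist_force: [-0.6, -0.1, -0.3]
finger_gap: 73.7
```

Run:
```python
from h import *
s=manip.read_state(); print(s['clock'],s['eef_pos'],s['eef_rot'],s['wrist_force'],s['finger_gap'])
d=cam('side'); im=d['color']; e=cam('wrist')
print(proj(d,[467,165.4,91.5]),proj(e,[467,165.4,91.5]))
u,v=proj(d,[467,165.4,91.5])[0].astype(int)
a=cv2.resize(im[v-60:v+60,u-50:u+70],(480,480)); b=cv2.resize(e['color'],(320,240)); b2=np.zeros((480,320,3),np.uint8); b2[:240]=b
cv2.imwrite('pics/g1.png',np.hstack([a,b2]))
```

```text
4.25 [467.8697643  165.5181159  170.94566639] [3.14067328e+00 1.83180224e-03 2.95548907e+00] [-0.63323051 -0.08716224 -0.27723571] 73.72124753697436
[[199.39708968 258.93983688]] [[326.50988843 292.53250016]]
```

View pics/g1.png

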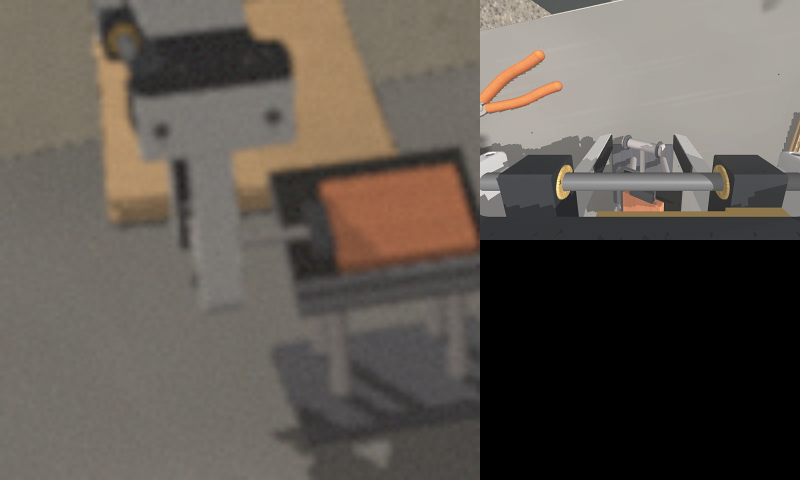

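The side crop shows the finger covering the pin at about (215,240), with the rod entering behind it. The wrist view shows the pin centred between the fingers. I'll close on it firmly.

drive_tool([
  {"offset":[0,0,0],"spin":0,"jaw":30},
  {"offset":[0,0,0],"spin":0,"jaw":30},
  {"offset":[0,0,0],"spin":0,"jaw":30},
  {"offset":[0,0,0],"spin":0,"jaw":30},
  {"offset":[0,0,0],"spin":0,"jaw":30},
], force=60)

```text
clock: 4.85
eef_pos: [467.5, 165.2, 169.7]
eef_rot: [-3.142, 0.0, 2.955]
wrist_force: [0.0, -0.4, 1.2]
finger_gap: 40.8
```

Run:
```python
from h import *
s=manip.read_state(); print(s['clock'],s['eef_pos'],s['wrist_force'],s['moment'],s['finger_gap'])
```

```text
4.85 [467.51936231 165.22473819 169.71850308] [ 0.02217357 -0.40148019  1.23593007] [-0.17003502  0.0406333  -0.06472549] 40.76145396050113
```

Run:
```python
from h import *
d=cam('scene'); e=cam('wrist'); s=manip.read_state(); print(s['clock'],s['finger_gap'],s['wrist_force'])
u,v=proj(d,[467,165.4,91.5])[0].astype(int); print(u,v)
a=cv2.resize(d['color'][v-50:v+50,u-30:u+70],(400,400),interpolation=2); 
u,v=proj(e,[467,165.4,91.5])[0].astype(int); print(u,v)
b=cv2.resize(e['color'][v-60:v+60,u-60:u+60],(400,400),interpolation=2)
cv2.imwrite('pics/g2.png',np.hstack([a,b]))
```

```text
4.95 40.36284480824644 [-0.59596366 -1.04890006  1.36752846]
172 264
327 294
```

View pics/g2.png

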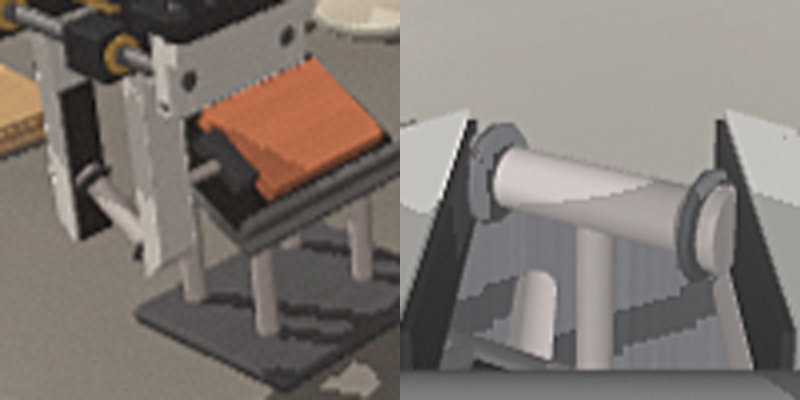

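Both pads bear on the buttons, the high one at (495,175) and the low one at (712,225), and the gap of 40 mm matches 46·cos30. I'll lift it clear.

drive_tool([
  {"offset":[0,0,0],"spin":0,"jaw":20},
  {"offset":[0,0,0],"spin":0,"jaw":20},
  {"offset":[0,0,-4],"spin":0,"jaw":20},
  {"offset":[0,0,-8],"spin":0,"jaw":20},
  {"offset":[0,0,-10],"spin":0,"jaw":20},
  {"offset":[0,0,-10],"spin":0,"jaw":20},
  {"offset":[0,0,-4],"spin":0,"jaw":20},
  {"offset":[0,0,0],"spin":0,"jaw":20},
], force=60)

```text
clock: 5.75
eef_pos: [467.7, 165.4, 206.5]
eef_rot: [3.141, 0.001, 2.956]
wrist_force: [-0.3, -0.1, -2.3]
finger_gap: 38.7
```

Run:
```python
from h import *
d=cam('scene'); e=cam('side'); s=manip.read_state(); print(s['clock'],s['finger_gap'],s['wrist_force'],s['eef_pos'])
P=[467,165.4,127]
u,v=proj(d,P)[0].astype(int); a=cv2.resize(d['color'][v-50:v+50,u-30:u+70],(400,400),interpolation=2)
u,v=proj(e,P)[0].astype(int); b=cv2.resize(e['color'][v-40:v+60,u-40:u+60],(400,400),interpolation=2)
cv2.imwrite('pics/g3.png',np.hstack([a,b]))
```

```text
5.85 38.84532238221801 [ 0.93865126  1.21317157 -2.34195828] [467.44555006 165.41672965 205.70101157]
```

View pics/g3.png

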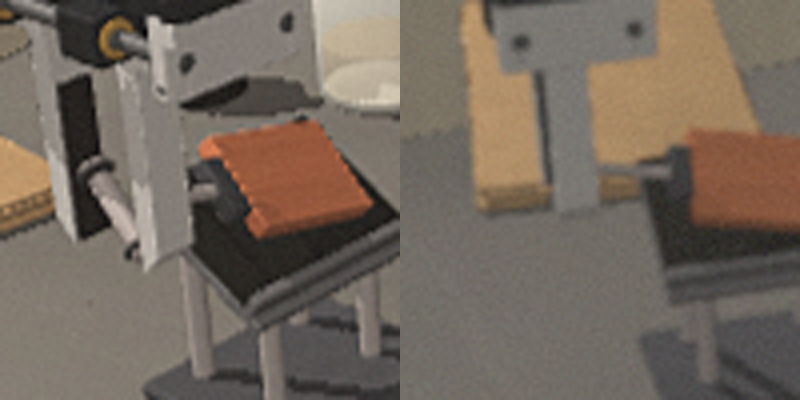

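Both crops show the block lifting with the pin and still slanted, with its foot near the board. The wrist carries part of the weight. I'll continue up.

drive_tool([
  {"offset":[0,0,-6],"spin":0,"jaw":20},
  {"offset":[0,0,-12],"spin":0,"jaw":20},
  {"offset":[0,0,-16],"spin":0,"jaw":20},
  {"offset":[0,0,-16],"spin":0,"jaw":20},
  {"offset":[0,0,-16],"spin":0,"jaw":20},
  {"offset":[0,0,-16],"spin":0,"jaw":20},
  {"offset":[0,0,-16],"spin":0,"jaw":20},
  {"offset":[0,0,-16],"spin":0,"jaw":20},
  {"offset":[0,0,-16],"spin":0,"jaw":20},
  {"offset":[0,0,-16],"spin":0,"jaw":20},
  {"offset":[0,0,-12],"spin":0,"jaw":20},
  {"offset":[0,0,-6],"spin":0,"jaw":20},
  {"offset":[0,0,0],"spin":0,"jaw":20},
  {"offset":[0,0,0],"spin":0,"jaw":20},
], force=60)

```text
clock: 7.25
eef_pos: [467.4, 165.2, 369.2]
eef_rot: [-3.141, -0.001, 2.955]
wrist_force: [0.6, -0.1, -0.1]
finger_gap: 20.1
```

```bash
cat > look.py <<'E'
from h import *
import sys
d=cam('scene'); e=cam('side'); s=manip.read_state(); print(s['clock'],s['finger_gap'].round(2),s['wrist_force'].round(1),s['eef_pos'].round(1),s['eef_rot'].round(3))
P=s['eef_pos']-[0,0,78]
for d,n in ((d,'scene'),(e,'side')):
    W=cloud(d); c=d['color'].astype(int)
    near=(np.abs(W-P).max(-1)<145)&(W[...,2]>P[2]-140)
    cop=near&(c[...,2]>c[...,0]+50)
    Q=W[cop]-P
    if len(Q)>30:
        m=Q.mean(0); sv,v=np.linalg.svd(Q-m,full_matrices=False)[1:]
        print(n,'copper rel pin',len(Q),m.round(1),'dir angle',np.degrees(np.arctan2(np.hypot(*m[:2]),-m[2])).round(1),'normal',v[2].round(2),'zr',Q[:,2].min().round(),Q[:,2].max().round())
    u,v=proj(d,P-[0,0,40])[0].astype(int); r=80; u=max(u,r);v=max(v,r)
    im=cv2.resize(d['color'][v-r:v+r,u-r:u+r],(400,400),interpolation=2)
    out=im if n=='scene' else np.hstack([out,im])
cv2.imwrite(sys.argv[1],out)
E
python3 look.py pics/l1.png
```

```text
Traceback (most recent call last):
  File "look.py", line 3, in <module>
    d=cam('scene'); e=cam('side'); s=manip.read_state(); print(s['clock'],s['finger_gap'].round(2),s['wrist_force'].round(1),s['eef_pos'].round(1),s['eef_rot'].round(3))
                                                                          ^^^^^^^^^^^^^^^^^^^^^
AttributeError: 'float' object has no attribute 'round'
```

The gap is at 20, so the hanger slipped out. I need to find where it is.

```bash
sed -i "s/s\['finger_gap'\].round(2)/s['finger_gap']/" look.py
python3 - <<'E'
from h import *
out=[]
for n in ['scene','side','wrist']:
    d=cam(n); W=cloud(d); c=d['color'].astype(int); X,Y,Z=W[...,0],W[...,1],W[...,2]
    np.savez(f'pics/{n}2.npz',W=W,c=d['color'])
    cop=(c[...,2]>c[...,0]+50)&(abs(X-540)<150)&(abs(Y-150)<120)&(Z>15)
    P=W[cop]
    if len(P)>30: print(n,len(P),P.mean(0).round(1),P.min(0).round(),P.max(0).round(),np.linalg.svd(P-P.mean(0),full_matrices=False)[2][2].round(2))
    uv=proj(d,[520,155,95])[0].astype(int); print(uv)
    u,v=np.clip(uv,[70,70],[570,410]); out.append(cv2.resize(d['color'][v-70:v+70,u-70:u+70],(266,400),interpolation=2) if 0 else cv2.resize(d['color'][v-65:v+65,u-65:u+65],(266,266),interpolation=2))
cv2.imwrite('pics/l2.png',np.hstack(out))
E
```

```text
scene 1209 [532.3 138.8 150. ] [429.  30.  16.] [690. 199. 400.] [-0.65 -0.74 -0.17]
[197 250]
side 763 [549.3 141.1  91.8] [390.  30.  15.] [688. 184. 107.] [-0.08 -0.47  0.88]
[227 253]
wrist 7676 [473.3 162.5 315.9] [390.  31.  15.] [583. 200. 401.] [-0.87  0.39 -0.31]
[325 268]
```

View pics/l2.png

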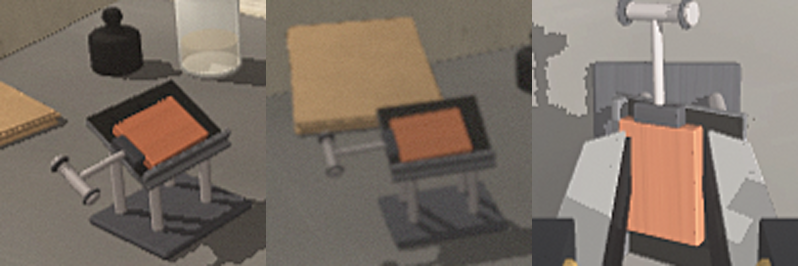

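The hanger slid back onto the rest: in the wrist crop the pin is at (660,12) and the block is on the board. The inclined pin rolls steeper when it is squeezed between horizontal pads, so gripping it that way is unstable.

New plan:
1. Grip the pin's shaft fore and aft. The pads are then parallel to the pin whatever its slant.
2. Let it hang level and stand it upright on the bench.
3. Regrip it by the buttons.

I'll re-measure first.

Run:
```python
from h import *
s=manip.read_state(); p=s['eef_pos']; yaw=s['eef_rot'][2]; print(s['clock'],s['joints'].round(3),p,yaw)
tx=np.array([np.cos(yaw),np.sin(yaw),0]);ty=np.array([np.sin(yaw),-np.cos(yaw),0])
for n in ['wrist','scene','side']:
    D=np.load(f'pics/{n}2.npz');W=D['W']; X,Y,Z=W[...,0],W[...,1],W[...,2]
    a=(W-p)@tx; b=(W-p)@ty
    m=(Z>65)&(Z<125)&(a>-30)&(a<40)&(abs(b)<40)
    print(n,m.sum())
    for lo in range(-36,36,3):
        k=m&(b>=lo)&(b<lo+3)
        if k.sum()>3: print(lo,k.sum(),'a',a[k].min().round(1),a[k].max().round(1),'z',Z[k].min().round(1),Z[k].max().round(1),'a@top',a[k][Z[k].argmax()].round(1))
```

```text
7.5 [ 0.266  0.133  1.569  0.     1.441 -1.119] [467.46056673 165.22061317 369.26374479] 2.9553374318216745
wrist 625
-30 14 a 7.2 18.5 z 79.1 83.8 a@top 12.5
-27 36 a 5.5 20.2 z 82.5 86.0 a@top 10.6
-24 44 a 4.9 21.0 z 76.3 86.4 a@top 14.0
-21 25 a 5.5 19.3 z 73.6 86.7 a@top 12.9
-18 25 a 9.5 17.9 z 82.5 89.1 a@top 11.1
-15 27 a 9.7 18.3 z 84.4 91.5 a@top 14.8
-12 32 a -2.3 18.6 z 84.8 93.3 a@top 12.9
-9 91 a -29.6 18.0 z 89.0 94.9 a@top 15.3
-6 130 a -30.0 18.3 z 88.4 95.9 a@top 14.4
-3 31 a -29.6 18.6 z 89.4 98.1 a@top 14.7
0 27 a 10.2 18.9 z 93.7 100.3 a@top 14.0
3 19 a 10.3 19.1 z 94.8 105.5 a@top 18.0
6 37 a 8.0 21.8 z 100.3 105.3 a@top 13.8
9 47 a 6.3 22.3 z 97.0 105.9 a@top 12.8
12 35 a 8.5 20.7 z 94.1 102.5 a@top 19.7
15 5 a 12.0 16.3 z 93.6 94.4 a@top 12.0
scene 288
-30 17 a 11.9 22.6 z 75.8 86.1 a@top 15.4
-27 27 a 7.7 22.5 z 72.4 84.4 a@top 14.6
-24 13 a 13.6 23.9 z 72.1 84.3 a@top 17.4
-21 14 a 12.1 21.2 z 78.8 87.2 a@top 16.2
-18 12 a 13.4 21.1 z 79.2 88.9 a@top 18.8
-15 13 a 13.4 21.6 z 82.6 89.5 a@top 18.3
-12 23 a -17.3 20.1 z 85.4 91.4 a@top 14.0
-9 62 a -29.9 20.6 z 84.3 93.6 a@top 16.1
-6 30 a -29.8 21.9 z 85.5 95.5 a@top 17.9
-3 11 a 13.8 22.0 z 88.7 97.7 a@top 18.0
0 16 a 13.5 20.5 z 91.0 99.1 a@top 15.2
3 12 a 12.5 21.9 z 89.9 105.0 a@top 17.0
6 18 a 11.3 22.4 z 93.3 103.5 a@top 19.5
9 20 a 8.4 24.3 z 90.3 103.1 a@top 16.9
side 209
-30 21 a 6.5 20.0 z 74.8 85.4 a@top 12.1
-27 20 a 4.7 19.5 z 70.7 84.0 a@top 15.3
-24 7 a 7.8 16.5 z 73.4 87.1 a@top 16.5
-21 7 a 8.7 16.5 z 81.2 87.7 a@top 12.4
-18 7 a 10.3 17.5 z 86.1 90.4 a@top 11.7
-15 13 a -9.8 17.5 z 83.7 91.2 a@top 14.8
-12 35 a -29.4 16.2 z 84.9 91.9 a@top 1.0
-9 30 a -30.0 18.0 z 85.4 94.8 a@top 13.6
-6 17 a -26.4 17.5 z 87.1 95.9 a@top 13.2
-3 9 a -21.1 18.5 z 89.2 96.0 a@top 14.3
0 8 a 10.2 17.9 z 93.9 103.4 a@top 15.1
3 14 a 7.3 20.7 z 95.7 104.4 a@top 14.7
6 10 a 8.8 20.8 z 96.0 103.7 a@top 18.1
9 9 a 7.0 19.8 z 91.5 102.4 a@top 16.0
```

Run:
```python
from h import *
for f,p in (('w1',[530.28,149.13,332.35]),('wrist2',[467.46,165.22,369.26])):
    yaw=2.9548; p=np.array(p)
    tx=np.array([np.cos(yaw),np.sin(yaw),0]);ty=np.array([np.sin(yaw),-np.cos(yaw),0])
    W=np.load(f'pics/{f}.npz')['W']; a=(W-p)@tx; b=(W-p)@ty; h=p[2]-W[...,2]
    m=(h>82)&(h<105)&(abs(a)<25)&(abs(b)<75)
    L=m&(b<0);R=m&(b>0)
    for k in (L,R): print(f,k.sum(),'b',np.percentile(b[k],[1,5,50,95,99]).round(1),'a',np.percentile(a[k],[1,50,99]).round(1),'h',h[k].max().round(1))
    for lo in range(60,104,6):
        l=(h>lo)&(h<lo+6)&(abs(a)<25)&(b<0)&(b>-75);r=(h>lo)&(h<lo+6)&(abs(a)<25)&(b>0)&(b<75)
        if l.sum()>3 and r.sum()>3: print(lo,'inner',b[l].max().round(1),b[r].min().round(1),'mid',((b[l].max()+b[r].min())/2).round(2),'amax',a[l].max().round(1),a[r].max().round(1))
    if f=='wrist2':
        for lo in range(-30,6,5):
            k=(a>lo)&(a<lo+5)&(W[...,2]>86)&(W[...,2]<97)&(b>-16)&(b<4); print('rod',lo,k.sum(),b[k].min().round(1),b[k].max().round(1),np.median(b[k]).round(2),W[...,2][k].max().round(1))
```

```text
w1 363 b [-58.7 -57.  -48.  -47.6 -47.4] a [-7.9  6.7  9.7] h 97.2
w1 357 b [45.9 46.  46.5 55.3 57.3] a [-8.1  6.7  9.6] h 97.1
60 inner -47.4 45.7 mid -0.83 amax 9.9 9.8
66 inner -47.4 45.8 mid -0.81 amax 10.0 9.8
72 inner -47.3 45.8 mid -0.74 amax 9.8 9.7
78 inner -47.5 45.9 mid -0.83 amax 9.9 9.8
84 inner -47.4 45.8 mid -0.76 amax 9.8 9.7
90 inner -47.4 45.9 mid -0.75 amax 9.7 9.9
96 inner -47.9 46.4 mid -0.75 amax 9.4 9.2
wrist2 208 b [-22.2 -21.2 -13.7 -10.8 -10.8] a [-7.3  9.1  9.8] h 97.4
wrist2 203 b [ 9.1  9.2 12.1 19.9 20.8] a [-7.2  9.1  9.7] h 96.8
60 inner -10.7 9.1 mid -0.81 amax 10.0 9.8
66 inner -10.7 9.1 mid -0.8 amax 9.8 10.2
72 inner -10.7 9.1 mid -0.81 amax 10.0 9.7
78 inner -10.7 9.1 mid -0.8 amax 9.9 9.8
84 inner -10.8 9.1 mid -0.84 amax 9.7 9.7
90 inner -10.8 9.1 mid -0.82 amax 9.7 9.7
rod -30 26 -8.1 -2.5 -5.8 93.5
rod -25 21 -8.1 -3.6 -5.79 93.7
rod -20 22 -8.0 -3.6 -5.79 93.0
rod -15 21 -8.0 -3.6 -5.78 92.2
rod -10 24 -8.0 -3.6 -5.76 94.0
rod -5 24 -9.1 -3.6 -5.76 92.8
rod 0 27 -9.1 -3.6 -6.83 92.0
rod 5 32 -15.7 -0.3 -6.29 95.2
```

drive_tool([
  {"offset":[6.3,-8.3,0],"spin":0,"jaw":40},
  {"offset":[7,-9,0],"spin":0,"jaw":40},
  {"offset":[0,0,10],"spin":8.2,"jaw":40},
  {"offset":[0,0,15],"spin":8.2,"jaw":40},
  {"offset":[0,0,15],"spin":8.2,"jaw":40},
  {"offset":[0,0,15],"spin":8.2,"jaw":40},
  {"offset":[0,0,15],"spin":8.2,"jaw":40},
  {"offset":[0,0,15],"spin":8.2,"jaw":40},
  {"offset":[0,0,15],"spin":8.2,"jaw":40},
  {"offset":[0,0,15],"spin":8.2,"jaw":40},
  {"offset":[0,0,15],"spin":8.2,"jaw":40},
  {"offset":[0,0,15],"spin":8.2,"jaw":40},
  {"offset":[0,0,9],"spin":8,"jaw":40},
  {"offset":[0,0,0],"spin":0,"jaw":40},
  {"offset":[0,0,0],"spin":0,"jaw":40},
])

```text
clock: 9.0
eef_pos: [451.0, 150.4, 216.2]
eef_rot: [3.141, -0.0, 1.389]
wrist_force: [0.3, 0.5, 0.9]
finger_gap: 39.8
```

```bash
cat > m.py <<'E'
from h import *
s=manip.read_state(); p=s['eef_pos']; yaw=s['eef_rot'][2]; print(s['clock'],p.round(1),yaw,s['finger_gap'],s['joints'].round(2))
tx=np.array([np.cos(yaw),np.sin(yaw),0]);ty=np.array([np.sin(yaw),-np.cos(yaw),0])
d=cam('wrist'); W=cloud(d); cv2.imwrite('pics/w3.png',d['color'])
a=(W-p)@tx; b=(W-p)@ty; h=p[2]-W[...,2]; Z=W[...,2]
for sg in (-1,1):
    k=(h>85)&(h<98)&(abs(a)<25)&(b*sg>0)&(b*sg<40); print('finger',k.sum(),'a',a[k].min().round(1),a[k].max().round(1),'inner b',(b[k]*sg).min().round(1)*sg)
m=(Z>65)&(Z<112)&(a>-40)&(a<50)&(abs(b)<45)
print(proj(d,p-[0,0,97]).round())
for lo in range(-40,50,3):
    k=m&(a>=lo)&(a<lo+3)
    if k.sum()>3: print(lo,k.sum(),'b',b[k].min().round(1),b[k].max().round(1),'z',Z[k].min().round(1),Z[k].max().round(1),'b@top',b[k][Z[k].argmax()].round(1))
E
python3 m.py
```

```text
9.0 [451.  150.4 216.2] 1.3886523959938954 39.82866790321796 [ 0.24  0.23  1.82 -0.    1.09  0.43]
finger 172 a -8.8 9.1 inner b -19.7
finger 168 a -8.7 9.0 inner b 20.1
[[325. 281.]]
-13 9 b -2.8 2.7 z 81.0 86.4 b@top -0.7
-10 97 b -7.7 7.5 z 80.8 86.7 b@top -1.4
-7 108 b -7.8 8.3 z 76.2 85.8 b@top 1.3
-4 70 b -7.1 7.7 z 74.2 87.3 b@top 0.6
-1 49 b -4.8 4.7 z 82.8 88.9 b@top 1.3
2 54 b -4.7 4.7 z 84.5 91.4 b@top 1.3
5 54 b -4.7 4.6 z 85.4 92.6 b@top -1.3
8 233 b -5.3 44.6 z 86.9 94.8 b@top -1.3
11 387 b -5.2 44.6 z 87.4 96.8 b@top -1.3
14 119 b -5.2 44.7 z 87.7 98.1 b@top 0.6
17 59 b -5.7 3.7 z 94.5 99.4 b@top -0.7
20 38 b -5.7 3.7 z 95.8 104.6 b@top 1.8
23 117 b -8.6 6.1 z 100.3 106.3 b@top -0.6
26 146 b -9.3 7.4 z 95.1 105.5 b@top -1.8
29 136 b -8.2 6.2 z 92.7 103.1 b@top 1.2
32 37 b -5.6 3.7 z 94.3 98.3 b@top 3.0
```

drive_tool([
  {"offset":[0,0,12],"spin":0,"jaw":36},
  {"offset":[0,0,14],"spin":0,"jaw":36},
  {"offset":[0,0,8],"spin":0,"jaw":36},
  {"offset":[0,0,0],"spin":0,"jaw":36},
  {"offset":[0,0,0],"spin":0,"jaw":30},
  {"offset":[0,0,0],"spin":0,"jaw":20},
  {"offset":[0,0,0],"spin":0,"jaw":4},
  {"offset":[0,0,0],"spin":0,"jaw":4},
  {"offset":[0,0,0],"spin":0,"jaw":4},
  {"offset":[0,0,0],"spin":0,"jaw":4},
  {"offset":[0,0,0],"spin":0,"jaw":4},
], force=60)

```text
clock: 10.15
eef_pos: [451.0, 150.8, 181.7]
eef_rot: [-3.141, 0.0, 1.385]
wrist_force: [-4.8, 1.2, 3.9]
finger_gap: 5.3
```

```bash
python3 m.py
python3 - <<'E'
from h import *
d=cam('scene'); e=cam('wrist'); s=manip.read_state(); print(s['finger_gap'],s['wrist_force'])
P=[453,163,90]
u,v=proj(d,P)[0].astype(int); a=cv2.resize(d['color'][v-45:v+45,u-35:u+55],(400,400),interpolation=2)
u,v=proj(e,P)[0].astype(int); v=min(v,410);b=cv2.resize(e['color'][v-70:v+70,u-70:u+70],(400,400),interpolation=2)
cv2.imwrite('pics/g4.png',np.hstack([a,b]))
E
```

```text
10.15 [451.  150.8 181.7] 1.3846804851915426 5.263756181984674 [0.25 0.28 1.85 0.   1.01 0.43]
finger 342 a -9.3 20.9 inner b -0.1
finger 977 a -9.5 21.1 inner b 0.4
[[325. 281.]]
-10 56 b -2.7 3.0 z 81.6 106.5 b@top 3.0
-7 55 b -2.7 3.0 z 80.0 106.9 b@top -2.7
-4 48 b -2.7 3.0 z 83.8 106.2 b@top -2.7
-1 53 b -2.7 3.0 z 85.2 105.3 b@top 3.0
2 50 b -2.7 3.0 z 87.5 105.0 b@top 3.0
5 158 b -14.5 11.8 z 87.8 111.9 b@top 3.8
8 822 b -14.7 44.9 z 85.3 111.9 b@top -6.5
11 506 b -4.5 44.9 z 88.6 96.2 b@top -0.6
14 227 b -5.0 44.8 z 87.9 97.3 b@top -0.1
17 86 b -4.9 4.7 z 92.2 99.9 b@top -0.6
20 54 b -4.9 4.7 z 94.2 100.9 b@top 1.4
23 122 b -7.7 6.5 z 101.4 105.6 b@top -3.1
26 198 b -8.9 7.6 z 96.9 105.9 b@top -3.1
29 221 b -8.3 7.6 z 93.6 104.7 b@top -2.1
32 107 b -5.8 5.0 z 93.4 99.6 b@top -4.2
5.514981729587468 [-5.14029372  2.09268278  2.98997098]
```

View pics/g4.png

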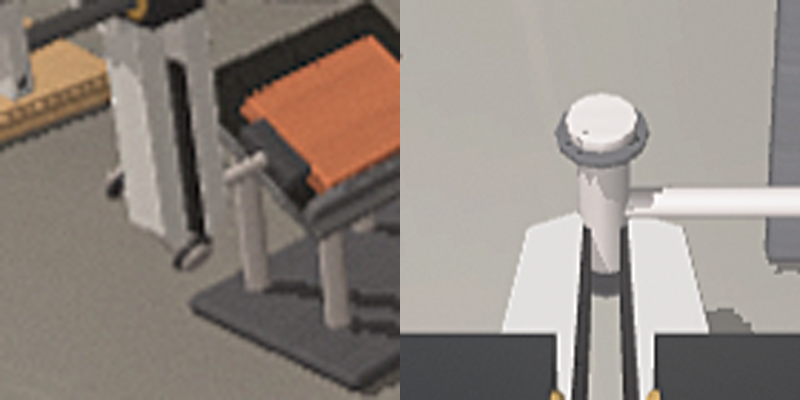

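The wrist crop shows the pads at x≈590 and 620 holding the shaft below the rod at (605,240). The soft pads sink about 2.4 mm into it on each side, so this is a solid grip. I'll lift a little and check.

drive_tool([
  {"offset":[0,0,-3],"spin":0,"jaw":0},
  {"offset":[0,0,-4],"spin":0,"jaw":0},
  {"offset":[0,0,-4],"spin":0,"jaw":0},
  {"offset":[0,0,-4],"spin":0,"jaw":0},
  {"offset":[0,0,0],"spin":0,"jaw":0},
], force=60)

```text
clock: 10.8
eef_pos: [451.5, 150.8, 197.3]
eef_rot: [3.14, -0.001, 1.385]
wrist_force: [0.7, -0.3, 0.4]
finger_gap: 0.5
```

```bash
python3 m.py | tail -14; python3 look.py pics/l3.png
```

```text
finger 146 a 6.6 24.8 inner b 0.0
[[325. 281.]]
2 22 b -4.9 4.3 z 85.5 90.9 b@top 1.2
5 103 b -4.8 5.1 z 87.4 111.9 b@top 1.1
8 318 b -11.2 44.6 z 89.3 112.0 b@top -10.7
11 403 b -4.7 45.0 z 90.3 97.5 b@top -1.1
14 326 b -4.6 45.0 z 88.1 98.3 b@top 0.0
17 74 b -4.6 4.7 z 93.6 100.3 b@top 0.0
20 72 b -4.6 4.6 z 95.9 102.2 b@top 1.1
23 47 b -5.4 5.5 z 100.5 106.9 b@top -1.6
26 164 b -8.3 7.8 z 99.6 107.1 b@top -0.5
29 188 b -8.3 8.4 z 95.1 106.9 b@top 0.6
32 142 b -6.2 6.1 z 95.0 103.4 b@top -2.7
35 7 b -1.6 2.8 z 96.0 97.8 b@top 2.8
10.95 0.3098687448216622 [-0.3  0.9 -0.3] [451.2 150.7 196.6] [-3.142  0.     1.385]
scene copper rel pin 1690 [ 13.4 -52.6 -44. ] dir angle 51.0 normal [-0.4   0.87 -0.3 ] zr -121.0 109.0
side copper rel pin 1205 [ 38.4 -39.9 -34.5] dir angle 58.1 normal [-0.42  0.87 -0.26] zr -121.0 111.0
```

The shaft slipped out: the pads pinched above its equator and wedged it down, so the hanger stays on the rest. I'll take a deeper grip on the low button's rim fore and aft, after raising, opening and measuring.

drive_tool([
  {"offset":[0,0,-20],"spin":0,"jaw":0},
  {"offset":[0,0,-10],"spin":0,"jaw":40},
  {"offset":[-10,0,0],"spin":0,"jaw":40},
  {"offset":[-10,0,0],"spin":0,"jaw":40},
  {"offset":[0,0,0],"spin":0,"jaw":40},
  {"offset":[0,0,0],"spin":0,"jaw":40},
  {"offset":[0,0,0],"spin":0,"jaw":40},
])

```text
clock: 11.65
eef_pos: [447.5, 131.0, 226.4]
eef_rot: [-3.141, 0.0, 1.384]
wrist_force: [-0.1, 0.1, -0.6]
finger_gap: 39.6
```

```bash
python3 m.py
cat > f.py <<'E'
from h import *
s=manip.read_state(); p=s['eef_pos']; yaw=s['eef_rot'][2]
tx=np.array([np.cos(yaw),np.sin(yaw),0]);ty=np.array([np.sin(yaw),-np.cos(yaw),0])
d=cam('wrist'); W=cloud(d); a=(W-p)@tx; b=(W-p)@ty; Z=W[...,2]
for lo in (12,18,24,30):
    k=(b>lo)&(b<lo+6)&(Z>84)&(Z<98)&(a>10)&(a<60); print('rod',k.sum(),a[k].min().round(1),a[k].max().round(1),np.median(a[k]).round(1),Z[k].max().round(1))
E
python3 f.py
```

```text
11.65 [447.5 131.  226.4] 1.3843814403287378 39.64608368817411 [0.21 0.2  1.84 0.   1.11 0.39]
finger 172 a -9.0 9.0 inner b -19.5
finger 172 a -8.4 9.0 inner b 19.8
[[325. 281.]]
8 10 b -3.7 4.0 z 82.1 84.6 b@top -0.2
11 57 b -6.4 6.1 z 83.8 88.7 b@top -0.2
14 116 b -7.9 8.3 z 80.2 87.3 b@top -1.5
17 85 b -7.9 7.6 z 75.5 88.3 b@top 0.5
20 54 b -5.2 4.7 z 75.8 89.8 b@top -0.8
23 50 b -4.3 4.6 z 86.4 91.7 b@top -2.2
26 61 b -4.9 4.6 z 86.2 93.5 b@top -1.5
29 238 b -4.9 45.0 z 87.7 95.6 b@top -0.2
32 363 b -4.8 44.9 z 89.7 97.7 b@top 0.5
35 129 b -4.8 44.9 z 88.9 98.8 b@top 1.8
38 67 b -4.7 5.0 z 93.8 101.1 b@top 0.5
41 68 b -4.6 5.0 z 96.0 102.4 b@top -1.4
44 84 b -6.9 7.3 z 96.6 108.0 b@top 1.7
47 129 b -8.3 8.6 z 98.9 107.0 b@top 0.5
rod 81 30.0 35.5 33.0 93.6
rod 81 30.1 35.4 33.0 93.5
rod 81 30.0 35.4 33.1 94.1
rod 80 29.9 35.5 33.1 93.8
```

drive_tool([
  {"offset":[5,0,0],"spin":0,"jaw":36},
  {"offset":[5,0,10],"spin":0,"jaw":36},
  {"offset":[0,0,20],"spin":0,"jaw":36},
  {"offset":[0,0,20],"spin":0,"jaw":36},
  {"offset":[0,0,12],"spin":0,"jaw":36},
  {"offset":[0,0,5],"spin":0,"jaw":36},
  {"offset":[0,0,0],"spin":0,"jaw":24},
  {"offset":[0,0,0],"spin":0,"jaw":18},
  {"offset":[0,0,0],"spin":0,"jaw":0},
  {"offset":[0,0,0],"spin":0,"jaw":0},
  {"offset":[0,0,0],"spin":0,"jaw":0},
  {"offset":[0,0,0],"spin":0,"jaw":0},
], force=60)

```text
clock: 12.95
eef_pos: [449.5, 140.9, 160.0]
eef_rot: [3.141, -0.0, 1.385]
wrist_force: [-0.7, -0.7, 2.0]
finger_gap: 8.1
```

```bash
python3 m.py; python3 f.py
```

```text
12.95 [449.5 140.9 160. ] 1.3845215392687524 8.098361244162003 [0.23 0.31 1.88 0.   0.95 0.41]
finger 82 a 7.9 9.3 inner b -5.4
finger 84 a 7.9 8.9 inner b 6.0
[[325. 281.]]
-10 17 b -3.7 4.1 z 84.7 107.7 b@top -3.6
-7 26 b -3.7 4.1 z 84.2 107.6 b@top 4.0
-4 22 b -3.7 4.1 z 83.9 106.1 b@top -3.6
-1 38 b -3.7 4.1 z 82.5 105.5 b@top -3.6
2 133 b -3.7 4.1 z 82.4 105.4 b@top -3.6
5 277 b -16.0 16.3 z 66.9 112.0 b@top -4.7
8 1560 b -15.9 16.3 z 65.0 112.0 b@top 11.5
11 90 b -4.6 5.0 z 83.7 90.1 b@top 0.5
14 93 b -4.5 4.9 z 86.4 92.6 b@top 0.5
17 137 b -4.4 42.6 z 88.4 94.0 b@top 1.9
20 555 b -4.3 44.9 z 90.0 96.0 b@top -0.0
23 679 b -4.3 44.9 z 87.8 97.8 b@top -1.4
26 108 b -4.7 5.1 z 93.1 99.4 b@top -0.0
29 121 b -4.6 5.0 z 94.1 101.2 b@top -0.0
32 68 b -4.6 5.2 z 95.7 106.7 b@top 0.4
35 228 b -7.4 7.8 z 101.3 107.5 b@top 1.2
38 286 b -8.0 8.4 z 96.8 107.2 b@top 0.4
41 262 b -7.2 7.6 z 95.1 104.5 b@top 3.8
44 72 b -4.4 4.9 z 94.2 99.6 b@top -3.5
rod 161 19.7 25.7 23.3 93.7
rod 162 19.7 25.7 23.3 93.9
rod 168 19.8 25.7 23.3 93.9
rod 161 19.7 25.7 23.4 93.7
```

The gap is 8.1 on a 13 mm rim, so the pads sink about 2.4 mm per side, consistent with the earlier grips. Now a slow test lift.

drive_tool([
  {"offset":[0,0,-2],"spin":0,"jaw":0},
  {"offset":[0,0,-3],"spin":0,"jaw":0},
  {"offset":[0,0,-4],"spin":0,"jaw":0},
  {"offset":[0,0,-4],"spin":0,"jaw":0},
  {"offset":[0,0,-2],"spin":0,"jaw":0},
  {"offset":[0,0,0],"spin":0,"jaw":0},
], force=60)

```text
clock: 13.65
eef_pos: [449.3, 140.9, 174.8]
eef_rot: [-3.141, 0.0, 1.385]
wrist_force: [-0.3, -0.3, -3.1]
finger_gap: 7.5
```

```bash
python3 m.py|grep -v proj; python3 f.py; python3 -c "
from h import *
s=manip.read_state();print(s['wrist_force'],s['moment'],s['finger_gap'])"
```

```text
13.65 [449.3 140.9 174.8] 1.3846075056064189 7.516999938037866 [0.23 0.28 1.87 0.   0.99 0.41]
finger 84 a 7.3 9.8 inner b -4.9
finger 79 a 7.9 9.1 inner b 6.3
[[325. 281.]]
-10 7 b -3.7 4.0 z 101.2 102.2 b@top -3.6
-7 14 b -3.7 4.0 z 99.4 102.3 b@top 4.0
-4 11 b -3.7 4.0 z 99.3 101.1 b@top 4.0
-1 22 b -3.7 4.0 z 97.1 100.8 b@top -1.1
2 117 b -3.7 4.0 z 97.9 103.5 b@top 1.9
5 168 b -15.9 16.0 z 79.9 111.5 b@top 4.2
8 923 b -15.8 16.2 z 77.2 111.9 b@top -6.6
11 93 b -4.1 5.5 z 98.1 104.4 b@top 2.4
14 96 b -4.0 5.4 z 100.6 106.0 b@top 2.3
17 116 b -4.0 41.8 z 99.1 107.8 b@top 2.3
20 485 b -3.5 44.9 z 100.2 109.3 b@top 0.4
23 669 b -3.4 44.9 z 98.0 111.0 b@top 3.2
26 100 b -3.4 14.9 z 102.8 111.9 b@top 3.1
29 61 b -2.8 6.4 z 108.6 112.0 b@top 2.7
32 19 b -2.8 6.8 z 110.0 112.0 b@top 5.8
38 8 b -5.0 10.7 z 110.6 111.8 b@top 8.9
41 28 b -5.4 9.8 z 107.9 112.0 b@top 7.0
44 82 b -3.2 8.0 z 108.1 112.0 b@top 4.4
[-0.22413845  1.20750223 -2.33631152] [-0.04125244  0.36792189  0.00591214] 7.895328029461031Traceback (most recent call last):
  File "f.py", line 6, in <module>
    k=(b>lo)&(b<lo+6)&(Z>84)&(Z<98)&(a>10)&(a<60); print('rod',k.sum(),a[k].min().round(1),a[k].max().round(1),np.median(a[k]).round(1),Z[k].max().round(1))
                                                                       ~~~~~~~~^^
    return umr_minimum(a, axis, None, out, keepdims, initial, where)
ValueError: zero-size array to reduction operation minimum which has no identity
```

It holds: the pin came up 14 mm at the same slope, carrying 2 to 3 N of weight. Continuing up.

drive_tool([
  {"offset":[0,0,-3],"spin":0,"jaw":0},
  {"offset":[0,0,-5],"spin":0,"jaw":0},
  {"offset":[0,0,-6],"spin":0,"jaw":0},
  {"offset":[0,0,-6],"spin":0,"jaw":0},
  {"offset":[0,0,-6],"spin":0,"jaw":0},
  {"offset":[0,0,-6],"spin":0,"jaw":0},
  {"offset":[0,0,-4],"spin":0,"jaw":0},
  {"offset":[0,0,-2],"spin":0,"jaw":0},
  {"offset":[0,0,0],"spin":0,"jaw":0},
  {"offset":[0,0,0],"spin":0,"jaw":0},
], force=60)

```text
clock: 14.75
eef_pos: [449.5, 140.9, 212.9]
eef_rot: [3.141, -0.0, 1.384]
wrist_force: [-0.1, 0.1, -0.6]
finger_gap: 0.4
```

```bash
cat > look.py <<'E'
from h import *
import sys
s=manip.read_state(); p=s['eef_pos']; yaw=s['eef_rot'][2]
print(round(s['clock'],2),'gap',round(s['finger_gap'],1),'F',s['wrist_force'].round(1),'M',s['moment'].round(2),p.round(1),yaw.round(3))
P=p-[0,0,81]; tx=np.array([np.cos(yaw),np.sin(yaw),0]);ty=np.array([np.sin(yaw),-np.cos(yaw),0])
E=np.stack([tx,ty,[0,0,1]])
out=[]
for n in ('scene','side'):
    d=cam(n); W=cloud(d); c=d['color'].astype(int); q=(W-P)@E.T
    cop=(np.linalg.norm(q,axis=-1)<150)&(c[...,2]>c[...,0]+50)&(c[...,2]<235)&(q[...,2]<60)
    nl,lab,st,ce=cv2.connectedComponentsWithStats(cop.astype(np.uint8))
    i=1+st[1:,4].argmax(); Q=q[lab==i]; m=Q.mean(0); v=np.linalg.svd(Q-m,full_matrices=False)[2]
    print(n,len(Q),'copper ctr (tool x,y,up)',m.round(1),'normal',v[2].round(2),'ext',Q.min(0).round(),Q.max(0).round())
    r=cv2.minAreaRect(np.argwhere(lab==i)[:,::-1].astype(np.float32)); print('  px rect',np.round(r[0]),np.round(r[1]),round(r[2],1))
    u,v_=proj(d,P-[0,0,40])[0].astype(int); u=np.clip(u,70,570);v_=np.clip(v_,70,410)
    out.append(cv2.resize(d['color'][v_-70:v_+70,u-70:u+70],(400,400),interpolation=2))
cv2.imwrite(sys.argv[1],np.hstack(out))
E
python3 look.py pics/l4.png
```

```text
14.75 gap 0.4 F [-0.1  0.1 -0.6] M [-0.04  0.1  -0.03] [449.5 140.9 212.9] 1.384
scene 856 copper ctr (tool x,y,up) [-38.2  68.3 -90.8] normal [-0.85 -0.04  0.53] ext [ -57.   33. -124.] [ -6. 105. -60.]
  px rect [227. 289.] [36. 28.] 29.7
side 802 copper ctr (tool x,y,up) [-35.3  70.2 -91.2] normal [-0.79 -0.05  0.61] ext [ -60.   34. -126.] [ 50. 107. -60.]
  px rect [238. 292.] [32. 26.] 39.5
```

It slipped again. I need to look.

View pics/l4.png

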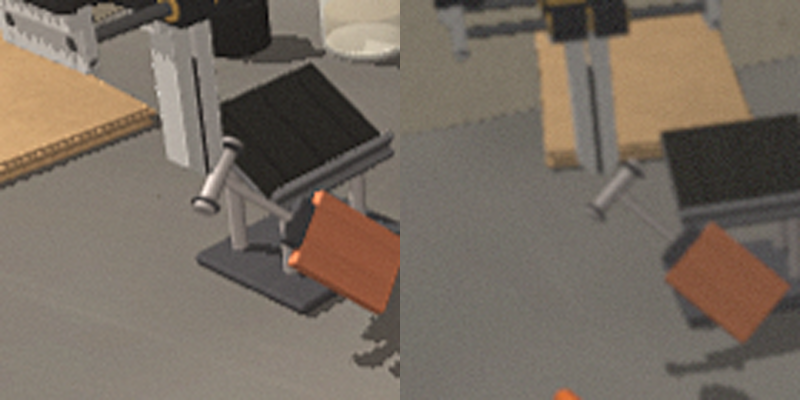

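```bash
python3 look.py pics/l5.png
python3 - <<'E'
from h import *
s=manip.read_state(); print(s['clock'])
d=cam('wrist'); W=cloud(d); cv2.imwrite('pics/w5.png',d['color'])
p=s['eef_pos']
for n in ('scene','side'):
    e=cam(n); We=cloud(e); X,Y,Z=We[...,0],We[...,1],We[...,2]
    c=e['color'].astype(int); bright=(c.min(-1)>0)
    m=(X>400)&(X<490)&(Y>80)&(Y<160)&(Z>20)&(Z<112)&(c[...,2]<c[...,0]+50)
    lab=cv2.connectedComponentsWithStats(m.astype(np.uint8)); i=1+lab[2][1:,4].argmax(); Q=We[lab[1]==i]
    print(n,len(Q),Q.min(0).round(),Q.max(0).round())
    # rod/pin pts per x
    for lo in range(400,490,6):
        k=(Q[:,0]>=lo)&(Q[:,0]<lo+6)
        if k.sum()>2: print(lo,k.sum(),'y',Q[k,1].min().round(),Q[k,1].max().round(),'z',Q[k,2].min().round(),Q[k,2].max().round())
E
```

```text
14.85 gap 0.7 F [0.2 0.2 0.2] M [-0.1   0.03 -0.04] [449.5 140.9 212.7] 1.385
scene 962 copper ctr (tool x,y,up) [-36.   66.5 -92.1] normal [-0.82 -0.15  0.55] ext [ -57.   29. -124.] [-10. 105. -60.]
  px rect [225. 290.] [36. 29.] 22.6
side 839 copper ctr (tool x,y,up) [-36.3  69.7 -91. ] normal [-0.81 -0.18  0.57] ext [ -58.   34. -131.] [ 53. 106. -59.]
  px rect [238. 293.] [33. 26.] 38.7
14.95
scene 332 [437. 109.  46.] [490. 156. 105.]
436 35 y 141.0 154.0 z 77.0 89.0
442 28 y 138.0 152.0 z 76.0 91.0
448 25 y 143.0 153.0 z 84.0 93.0
454 34 y 145.0 155.0 z 86.0 100.0
460 40 y 138.0 156.0 z 83.0 101.0
466 28 y 133.0 150.0 z 75.0 101.0
472 36 y 112.0 152.0 z 51.0 105.0
478 67 y 109.0 150.0 z 46.0 105.0
484 39 y 109.0 129.0 z 52.0 69.0
side 259 [440. 108.  50.] [489. 156. 112.]
436 7 y 140.0 146.0 z 84.0 91.0
442 22 y 133.0 148.0 z 79.0 92.0
448 24 y 136.0 147.0 z 79.0 95.0
454 18 y 141.0 150.0 z 84.0 98.0
460 28 y 138.0 149.0 z 88.0 103.0
466 37 y 133.0 155.0 z 80.0 109.0
472 45 y 127.0 156.0 z 75.0 112.0
478 40 y 109.0 153.0 z 50.0 109.0
484 38 y 108.0 130.0 z 51.0 74.0
```

The hanger has slid off the low side of the rest. It now leans there with the block at about z 41 near (509,91) and the pin about 93 mm up, at scene-crop (220,175). I'll raise the hand to clear it, then check whether it is static and measure its pose.

drive_tool([
  {"offset":[0,0,-20],"spin":0,"jaw":0},
  {"offset":[0,0,-40],"spin":0,"jaw":0},
  {"offset":[0,0,-30],"spin":0,"jaw":0},
  {"offset":[0,0,0],"spin":0,"jaw":60},
  {"offset":[0,0,0],"spin":0,"jaw":60},
])

```text
clock: 15.6
eef_pos: [449.3, 140.9, 302.6]
eef_rot: [3.141, -0.0, 1.385]
wrist_force: [0.2, 1.2, -1.3]
finger_gap: 13.3
```

```bash
cat > pose.py <<'E'
from h import *
import sys
# fuse clouds of scene+side+wrist around hanger; print copper plane/rect and pin/rod line
def clouds(names,lo,hi):
    C=[];N=[]
    for n in names:
        d=cam(n); W=cloud(d); c=d['color'].astype(int)
        m=np.all((W>lo)&(W<hi),-1); cop=m&(c[...,2]>c[...,0]+50)
        C.append(W[cop]);N.append(W[m&~cop]); print(n,cop.sum(),(m&~cop).sum(), 'copmean',W[cop].mean(0).round(1) if cop.any() else '')
        np.savez(f'pics/{sys.argv[1]}_{n}.npz',W=W,c=d['color'])
        if cop.sum()>100:
            P=W[cop]; ctr=P.mean(0); v=np.linalg.svd(P-ctr,full_matrices=False)[2]; nn=v[2]*np.sign(v[2,2]); 
            r_=np.abs((P-ctr)@nn)<3; P=P[r_]
            q=np.stack([(P-ctr)@v[0],(P-ctr)@v[1]],-1).astype(np.float32); r=cv2.minAreaRect(q); a=np.radians(r[2])
            A=np.cos(a)*v[0]+np.sin(a)*v[1];B=-np.sin(a)*v[0]+np.cos(a)*v[1]
            print('  n',nn.round(3),'rect',np.round(r[1],1),'axes',A.round(3),B.round(3),'ctr',(ctr+r[0][0]*v[0]+r[0][1]*v[1]).round(1),'minz',P[:,2].min().round(1))
    return C,N
s=manip.read_state(); print(s['clock'],s['eef_pos'].round(1),s['wrist_force'].round(1),s['finger_gap'])
clouds(['scene','side','wrist'],np.array([400,40,6]),np.array([580,175,125]))
E
python3 pose.py A
```

```text
15.6 [449.3 140.9 302.6] [ 0.2  1.2 -1.3] 13.337544736633392
scene 1009 2208 copmean [509.6  92.3  37.5]
  n [-0.183 -0.788  0.587] rect [69.3 51.3] axes [-0.558  0.575  0.598] [0.809 0.218 0.545] ctr [511.6  92.1  38. ] minz 6.2
side 895 1765 copmean [513.7  91.   38.6]
  n [-0.16  -0.787  0.596] rect [49.9 66.7] axes [0.807 0.243 0.538] [ 0.569 -0.567 -0.596] ctr [514.2  90.9  38.6] minz 7.6
wrist 1262 7177 copmean [516.3  96.5  45.8]
  n [-0.118 -0.764  0.635] rect [49.8 76.6] axes [0.825 0.28  0.49 ] [-0.552  0.582  0.597] ctr [512.   94.8  42.9] minz 9.8
```

The pose is well fixed and static:
- Pin centre about (460,151,93), pin axis inclined 33°.
- Block corner on the bench near (513,75).
- Rod resting on the board's corner.

The plan is to hold the high button's rim fore and aft, with the bench carrying the weight, and swing the pin up along an arc over the foot until the hanger stands upright. I'll compute the path.

```bash
cat > path.py <<'E'
from h import *
z=np.array([-.56,.575,.598]);z/=np.linalg.norm(z); y=np.array([.81,.225,.54]); y-=y@z*z; y/=np.linalg.norm(y); x=np.cross(y,z)
bc=np.array([513.2,92,38.2])-5*x; pin=bc+96*z
print('x',x.round(3),'pin',pin.round(1),'hi btn',(pin+20.5*y).round(1),'corner',(bc-25*y-34*z-5*x).round(1))
C=bc-25*y-34*z-5*x; C[2]=0
ph=np.array([y[0],y[1],0]);ph/=np.linalg.norm(ph); j=np.array([-ph[1],ph[0],0]); up=np.array([0,0,1.])
al0=np.arcsin(y[2])
def R(al,be):
    yy=np.cos(al)*ph+np.sin(al)*up; x0=-j; z0=np.cross(x0,yy)
    zz=np.cos(be)*z0-np.sin(be)*x0; return np.cross(yy,zz),yy,zz
be0=np.arcsin(z@j); print('al',np.degrees(al0),'be',np.degrees(be0),R(al0,be0)[2].round(3),'yaw ph',np.arctan2(ph[1],ph[0]))
rc=np.array([549.5,149.8]);rx=np.array([.983,-.186]);ry=np.array([.186,.983])
for t in np.linspace(0,1,11):
    X,Y,Z=R(al0*(1-t),be0*(1-t)); P=C+25*Y+130*Z+5*X; B=P+20.5*Y
    tip=B[2]-13; cl=99
    for sg in (-1,1):
        for a in (-9.5,6.5):
            for d in (4,19): 
                q=(B+a*ph+sg*d*j)[:2]-rc; u,v=q@rx,q@ry
                if abs(u)<52 and abs(v)<40: cl=min(cl,tip-(85+v*.577))
    print(round(t,1),'pin',P.round(1),'btn',B.round(1),'tip clr',round(cl,1))
E
python3 path.py
```

```text
x [-0.176 -0.787  0.592] pin [460.4 151.1  92.6] hi btn [477.  155.7 103.7] corner [513.7  74.7  -1.6]
al 32.76760706782643 be 44.723052215284284 [-0.559  0.574  0.597] yaw ph 0.27203820062202777
0.0 pin [460.4 151.1  94.2] btn [477.  155.7 105.3] tip clr 99
0.1 pin [464.6 144.2 101.5] btn [481.8 149.  111.6] tip clr 99
0.2 pin [469.9 137.2 108.3] btn [487.6 142.1 117.3] tip clr 30.8
0.3 pin [476.2 129.9 114.4] btn [494.4 135.  122.4] tip clr 35.0
0.4 pin [483.5 122.5 119.8] btn [502.1 127.7 126.7] tip clr 34.8
0.5 pin [491.6 115.1 124.2] btn [510.6 120.3 130. ] tip clr 41.4
0.6 pin [500.4 107.5 127.7] btn [519.6 112.8 132.3] tip clr 47.0
0.7 pin [509.7  99.8 130. ] btn [529.1 105.2 133.5] tip clr 51.5
0.8 pin [519.3  92.1 131.2] btn [539.   97.6 133.5] tip clr 54.8
0.9 pin [529.2  84.4 131.2] btn [548.9  89.9 132.4] tip clr 56.9
1.0 pin [539.2  76.6 130. ] btn [558.9  82.1 130. ] tip clr 99
```

drive_tool([
  {"offset":[10,13,0],"spin":0,"jaw":36},
  {"offset":[10.5,13,0],"spin":0,"jaw":36},
  {"offset":[0,0,8],"spin":8,"jaw":36},
  {"offset":[0,0,8],"spin":8,"jaw":36},
  {"offset":[0,0,8],"spin":8,"jaw":36},
  {"offset":[0,0,8],"spin":8,"jaw":36},
  {"offset":[0,0,8],"spin":8,"jaw":36},
  {"offset":[0,0,8],"spin":8,"jaw":36},
  {"offset":[0,0,8],"spin":8,"jaw":36},
  {"offset":[0,0,8],"spin":7.8,"jaw":36},
  {"offset":[0,0,6],"spin":0,"jaw":36},
  {"offset":[0,0,0],"spin":0,"jaw":36},
  {"offset":[0,0,0],"spin":0,"jaw":36},
])

```text
clock: 17.05
eef_pos: [478.7, 156.2, 232.5]
eef_rot: [-3.142, 0.0, 0.274]
wrist_force: [0.1, -1.0, -0.6]
finger_gap: 36.6
```

```bash
sed -i 's/(Z<112)&(a>-40)&(a<50)&(abs(b)<45)/(Z<125)\&(a>-60)\&(a<20)\&(abs(b)<22)\&(h>99)/' m.py; python3 m.py; python3 pose.py B | grep -v rect
```

```text
17.05 [478.7 156.2 232.5] 0.2742443318413459 36.56553723070096 [0.24 0.27 1.73 0.   1.14 1.54]
finger 172 a -8.5 9.5 inner b -17.0
finger 171 a -8.7 9.5 inner b 18.8
[[324. 282.]]
-40 62 b -3.9 9.5 z 86.1 91.6 b@top 1.3
-37 96 b -5.5 10.3 z 82.2 90.7 b@top 3.5
-34 73 b -5.5 9.6 z 79.3 92.5 b@top 3.4
-31 34 b -3.3 6.4 z 80.0 94.0 b@top 2.0
-28 37 b -2.4 6.3 z 90.6 96.4 b@top 2.7
-25 39 b -3.1 6.3 z 90.6 98.5 b@top 1.9
-22 41 b -3.0 6.2 z 94.1 100.0 b@top 1.2
-19 58 b -3.0 11.4 z 89.1 102.0 b@top -0.1
-16 86 b -2.9 16.7 z 84.4 103.8 b@top -0.1
-13 106 b -2.9 21.2 z 81.5 105.6 b@top 2.6
-10 76 b -3.4 22.0 z 79.0 111.7 b@top 0.6
-7 118 b -6.0 21.7 z 74.5 112.4 b@top -1.4
-4 132 b -6.1 9.9 z 101.9 112.1 b@top 0.6
-1 133 b -5.5 8.6 z 99.6 109.6 b@top 4.5
2 34 b -2.8 6.6 z 99.8 105.0 b@top -2.1
17 8 b 17.4 21.9 z 72.8 77.1 b@top 21.0
17.1 [478.8 156.2 232.8] [ 0.3  0.5 -0.1] 36.07628183673156
scene 1011 2221 copmean [509.6  92.1  37.4]
side 901 1746 copmean [513.7  91.2  38.6]
wrist 2257 11212 copmean [519.2  96.4  45.7]
```

drive_tool([
  {"offset":[0,0.9,8],"spin":0,"jaw":36},
  {"offset":[0,0,14],"spin":0,"jaw":36},
  {"offset":[0,0,14],"spin":0,"jaw":36},
  {"offset":[0,0,7],"spin":0,"jaw":36},
  {"offset":[0,0,0],"spin":0,"jaw":24},
  {"offset":[0,0,0],"spin":0,"jaw":18},
  {"offset":[0,0,0],"spin":0,"jaw":14},
  {"offset":[0,0,0],"spin":0,"jaw":0},
  {"offset":[0,0,0],"spin":0,"jaw":0},
  {"offset":[0,0,0],"spin":0,"jaw":0},
], force=35)

```text
clock: 18.25
eef_pos: [479.0, 155.4, 189.9]
eef_rot: [-3.142, -0.0, 0.271]
wrist_force: [-0.5, 1.1, 1.3]
finger_gap: 9.4
```

```bash
cat > st.py <<'E'
from h import *
s=manip.read_state(); print(round(s['clock'],2),s['eef_pos'].round(1),s['eef_rot'].round(3),'F',s['wrist_force'].round(1),'M',s['moment'].round(2),'gap',round(s['finger_gap'],1))
E
python3 st.py; python3 pose.py B | grep -v wrist
```

```text
18.25 [479.  155.4 189.9] [-3.142 -0.     0.271] F [-0.5  1.1  1.3] M [0.18 0.24 0.01] gap 9.4
18.25 [479.  155.4 189.9] [-0.5  1.1  1.3] 9.388991395451706
scene 1009 2412 copmean [509.6  92.1  37.3]
  n [-0.183 -0.793  0.581] rect [69.3 52. ] axes [-0.565  0.569  0.598] [0.805 0.219 0.552] ctr [512.   91.7  37.5] minz 6.0
side 899 1968 copmean [513.6  90.8  38.5]
  n [-0.165 -0.788  0.594] rect [66.3 49.4] axes [-0.559  0.571  0.601] [0.812 0.233 0.535] ctr [513.9  90.8  38.5] minz 6.7
  n [-0.089 -0.762  0.642] rect [54.4 72.1] axes [-0.838 -0.291 -0.462] [ 0.538 -0.579 -0.613] ctr [515.3  93.6  41.7] minz 9.1
```

drive_tool([
  {"offset":[1.4,3.8,-2.9],"spin":0,"jaw":0},
  {"offset":[1.4,3.9,-3.1],"spin":0,"jaw":0},
  {"offset":[1.8,4.1,-2.7],"spin":0,"jaw":0},
  {"offset":[1.9,4.1,-2.7],"spin":0,"jaw":0},
  {"offset":[0,0,0],"spin":0,"jaw":0},
], force=35)

```text
clock: 18.9
eef_pos: [489.9, 141.3, 201.4]
eef_rot: [3.141, -0.001, 0.27]
wrist_force: [-1.1, 2.9, 2.7]
finger_gap: 9.2
```

```bash
python3 st.py; python3 pose.py B | grep -v wrist
```

```text
18.9 [489.9 141.3 201.4] [ 3.141e+00 -1.000e-03  2.700e-01] F [-1.1  2.9  2.7] M [0.73 0.42 0.04] gap 9.2
18.9 [489.9 141.3 201.4] [-1.1  2.9  2.7] 9.151018476494087
scene 925 2157 copmean [513.1  87.1  39. ]
  n [-0.081 -0.853  0.516] rect [70.8 51.6] axes [-0.516  0.479  0.71 ] [0.853 0.209 0.479] ctr [516.1  86.7  38.8] minz 6.3
side 897 1820 copmean [517.5  85.9  39.9]
  n [-0.047 -0.845  0.533] rect [49.  67.3] axes [0.859 0.238 0.453] [ 0.509 -0.479 -0.715] ctr [517.8  85.8  39.7] minz 7.0
  n [ 0.025 -0.816  0.577] rect [76.2 50.4] axes [-0.507  0.488  0.711] [-0.862 -0.31  -0.402] ctr [516.9  88.9  44. ] minz 8.0
```

It is rotating upright as planned (the rod's vertical component went from 0.60 to 0.71). Continuing.

drive_tool([
  {"offset":[2.3,4.3,-2.6],"spin":0,"jaw":0},
  {"offset":[2.3,4.3,-2.6],"spin":0,"jaw":0},
  {"offset":[2.7,4.5,-2.2],"spin":0,"jaw":0},
  {"offset":[2.7,4.5,-2.2],"spin":0,"jaw":0},
  {"offset":[3.1,4.7,-1.7],"spin":0,"jaw":0},
  {"offset":[3.1,4.7,-1.7],"spin":0,"jaw":0},
  {"offset":[0,0,0],"spin":0,"jaw":0},
], force=35)

```text
clock: 19.75
eef_pos: [512.9, 119.6, 214.3]
eef_rot: [3.141, -0.001, 0.27]
wrist_force: [0.1, 2.6, 4.7]
finger_gap: 9.5
```

```bash
python3 st.py; python3 pose.py B | grep -v wrist
```

```text
19.75 [512.9 119.6 214.3] [ 3.141e+00 -1.000e-03  2.700e-01] F [0.1 2.6 4.7] M [0.5  0.22 0.02] gap 9.5
19.75 [512.9 119.6 214.3] [0.1 2.6 4.7] 9.460282358885078
scene 705 2067 copmean [519.4  80.9  39.6]
  n [ 0.113 -0.926  0.359] rect [69.8 51.6] axes [-0.355  0.3    0.885] [0.928 0.227 0.295] ctr [523.5  81.   38.6] minz 6.1
side 817 1604 copmean [524.7  80.2  40.6]
  n [ 0.173 -0.905  0.389] rect [51.3 65.5] axes [0.918 0.292 0.27 ] [ 0.357 -0.311 -0.881] ctr [526.4  80.3  40.1] minz 6.1
  n [ 0.255 -0.875  0.411] rect [75.3 50. ] axes [-0.366  0.306  0.879] [-0.895 -0.374 -0.243] ctr [526.   82.6  44.5] minz 7.0
```

drive_tool([
  {"offset":[3.3,4.8,-1.2],"spin":0,"jaw":0},
  {"offset":[3.3,4.8,-1.1],"spin":0,"jaw":0},
  {"offset":[3.5,4.9,-0.6],"spin":0,"jaw":0},
  {"offset":[3.6,4.9,-0.6],"spin":0,"jaw":0},
  {"offset":[3.7,5,0],"spin":0,"jaw":0},
  {"offset":[3.7,5,0],"spin":0,"jaw":0},
  {"offset":[0,0,0],"spin":0,"jaw":0},
], force=35)

```text
clock: 20.6
eef_pos: [541.3, 96.8, 217.8]
eef_rot: [3.141, -0.001, 0.271]
wrist_force: [-0.1, 2.4, 6.7]
finger_gap: 9.0
```

```bash
python3 st.py; python3 pose.py B | grep -v wrist
```

```text
20.6 [541.3  96.8 217.8] [ 3.141e+00 -1.000e-03  2.710e-01] F [-0.1  2.4  6.7] M [ 0.14 -0.03 -0.03] gap 9.0
20.6 [541.3  96.8 217.8] [-0.1  2.4  6.7] 8.97094923039411
scene 542 2426 copmean [525.4  74.   38.9]
  n [ 0.165 -0.974  0.153] rect [66.5 52.8] axes [-0.126  0.133  0.983] [0.978 0.181 0.101] ctr [532.5  75.   37.8] minz 6.3
side 724 1566 copmean [531.9  73.1  39.4]
  n [ 0.219 -0.962  0.164] rect [67.4 49.6] axes [-0.141  0.135  0.981] [0.965 0.238 0.106] ctr [534.   73.4  38.2] minz 6.2
  n [ 0.397 -0.898  0.191] rect [68.1 43.2] axes [ 0.134 -0.149 -0.98 ] [0.908 0.414 0.061] ctr [539.3  75.9  40.1] minz 7.4
```

drive_tool([
  {"offset":[3.7,5,0.3],"spin":0,"jaw":0},
  {"offset":[3.7,5,0.6],"spin":0,"jaw":0},
  {"offset":[3.7,5,0.9],"spin":0,"jaw":0},
  {"offset":[2.5,3,1],"spin":0,"jaw":0},
  {"offset":[0,0,0],"spin":0,"jaw":0},
], force=35)

```text
clock: 21.25
eef_pos: [559.1, 83.1, 215.2]
eef_rot: [3.141, -0.001, 0.271]
wrist_force: [1.2, 1.3, 8.1]
finger_gap: 9.2
```

```bash
python3 st.py; python3 pose.py B | grep -v wrist
```

```text
21.25 [559.1  83.1 215.2] [ 3.141e+00 -1.000e-03  2.710e-01] F [1.2 1.3 8.1] M [ 0.01  0.01 -0.1 ] gap 9.2
21.25 [559.1  83.1 215.2] [1.2 1.3 8.1] 9.153329632741574
scene 480 2678 copmean [528.6  69.7  38.1]
  n [ 0.133 -0.99   0.041] rect [51.8 62.7] axes [-0.991 -0.134 -0.009] [-0.015  0.04   0.999] ctr [536.4  70.7  37.5] minz 6.0
side 664 1730 copmean [536.1  68.8  38.2]
  n [ 0.227 -0.973  0.043] rect [49.9 67.8] axes [-0.973 -0.228 -0.032] [-0.041  0.034  0.999] ctr [537.7  69.3  39.7] minz 6.0
  n [0.936 0.339 0.095] rect [ 9.8 63.5] axes [-0.337  0.941 -0.037] [ 0.102 -0.003 -0.995] ctr [562.3  80.   38.8] minz 7.0
```

drive_tool([
  {"offset":[0.5,2.5,0],"spin":0,"jaw":0},
  {"offset":[0.5,2.5,0],"spin":0,"jaw":0},
  {"offset":[0,0,0.3],"spin":0,"jaw":0},
  {"offset":[0,0,0],"spin":0,"jaw":0},
], force=20)

```text
clock: 21.8
eef_pos: [561.0, 78.8, 214.9]
eef_rot: [3.141, -0.001, 0.271]
wrist_force: [-1.0, 0.0, 7.9]
finger_gap: 9.5
```

```bash
python3 st.py; python3 pose.py B | grep -v wrist
```

```text
21.8 [561.   78.8 214.9] [ 3.141e+00 -1.000e-03  2.710e-01] F [-1.   0.   7.9] M [ 0.    0.31 -0.  ] gap 9.5
21.8 [561.   78.8 214.9] [-1.   0.   7.9] 9.53019158795054
scene 456 2672 copmean [528.8  68.4  38.6]
  n [ 0.142 -0.99   0.001] rect [52.4 62.8] axes [0.99  0.142 0.007] [-0.007 -0.     1.   ] ctr [536.3  69.5  37.6] minz 6.2
side 633 1774 copmean [536.6  67.5  38.7]
  n [ 0.21  -0.978  0.009] rect [51.  67.6] axes [-0.978 -0.21   0.007] [0.005 0.01  1.   ] ctr [539.9  68.2  39.9] minz 6.1
  n [0.753 0.652 0.088] rect [12.  64.1] axes [ 0.648 -0.758  0.07 ] [ 0.112  0.004 -0.994] ctr [563.   78.6  38.5] minz 6.4
```

The hanger is upright within about 0.5° with its foot pressed flat. I'll ease the grip, then open slowly.

drive_tool([
  {"offset":[0,0,-0.2],"spin":0,"jaw":0},
  {"offset":[0,0,0],"spin":0,"jaw":0},
  {"offset":[0,0,0],"spin":0,"jaw":0},
], force=8)

```text
clock: 22.25
eef_pos: [560.9, 78.8, 214.8]
eef_rot: [3.141, -0.0, 0.271]
wrist_force: [0.3, 0.3, 6.1]
finger_gap: 9.9
```

drive_tool([
  {"offset":[0,0,0],"spin":0,"jaw":12},
  {"offset":[0,0,0],"spin":0,"jaw":12.5},
  {"offset":[0,0,0],"spin":0,"jaw":13},
  {"offset":[0,0,0],"spin":0,"jaw":13.5},
  {"offset":[0,0,0],"spin":0,"jaw":14},
  {"offset":[0,0,0],"spin":0,"jaw":14.5},
  {"offset":[0,0,0],"spin":0,"jaw":15},
], force=8)

```text
clock: 22.95
eef_pos: [560.7, 79.2, 214.6]
eef_rot: [-3.142, 0.0, 0.271]
wrist_force: [-0.5, 0.1, -0.2]
finger_gap: 15.0
```

```bash
python3 st.py; python3 pose.py B | grep -v wrist; python3 m.py | head -40
```

```text
22.95 [560.7  79.2 214.6] [-3.142  0.     0.271] F [-0.5  0.1 -0.2] M [-0.01  0.08 -0.01] gap 15.0
22.95 [560.7  79.2 214.6] [-0.5  0.1 -0.2] 14.991597422596515
scene 454 2672 copmean [528.4  68.5  38.3]
  n [ 0.133 -0.991  0.013] rect [50.8 62.7] axes [ 0.991  0.133 -0.017] [0.015 0.015 1.   ] ctr [536.   69.5  37. ] minz 6.0
side 643 1768 copmean [536.4  67.6  38.4]
  n [ 0.211 -0.978  0.002] rect [51.6 67.6] axes [-0.978 -0.211 -0.003] [-0.003  0.001  1.   ] ctr [539.3  68.2  39.9] minz 6.1
  n [0.935 0.343 0.096] rect [ 9.9 63.6] axes [-0.344  0.939 -0.005] [ 0.091  0.028 -0.995] ctr [562.7  78.8  38.8] minz 7.0
23.1 [560.7  79.1 214.6] 0.27104044914193604 14.908042902101764 [ 0.08  0.42  1.57 -0.    1.15  1.38]
finger 151 a -7.9 9.5 inner b -0.5
finger 166 a -3.6 9.6 inner b 0.0
[[324. 282.]]
-19 32 b -4.4 4.8 z 78.0 80.5 b@top 1.9
-16 71 b -7.2 4.8 z 75.2 81.5 b@top -0.1
-13 67 b -6.5 4.7 z 72.8 80.8 b@top 1.2
-10 129 b -6.5 5.4 z 67.3 81.1 b@top 1.2
-7 60 b -3.8 5.6 z 66.9 75.6 b@top -0.9
-4 52 b -3.8 5.6 z 67.5 70.2 b@top -0.9
-1 59 b -3.8 5.6 z 66.3 70.3 b@top -0.2
2 30 b -3.7 5.6 z 65.4 69.6 b@top -2.3
```

It stands free (wrist force 0). I'll open, rise, turn the jaws along the pin, and measure.

drive_tool([
  {"offset":[0,0,0],"spin":0,"jaw":22},
  {"offset":[0,0,0],"spin":0,"jaw":30},
  {"offset":[0,0,-6],"spin":0,"jaw":36},
  {"offset":[0,0,-20],"spin":0,"jaw":40},
  {"offset":[0,0,-30],"spin":0,"jaw":60},
  {"offset":[0,0,-40],"spin":-8,"jaw":80},
  {"offset":[0,0,-10],"spin":-8,"jaw":90},
  {"offset":[0,0,0],"spin":-8,"jaw":94},
  {"offset":[0,0,0],"spin":-8,"jaw":94},
  {"offset":[0,0,0],"spin":-8,"jaw":94},
  {"offset":[0,0,0],"spin":-8,"jaw":94},
  {"offset":[0,0,0],"spin":-8,"jaw":94},
  {"offset":[0,0,0],"spin":-8,"jaw":94},
  {"offset":[0,0,0],"spin":-8,"jaw":94},
  {"offset":[0,0,0],"spin":-8,"jaw":94},
  {"offset":[0,0,0],"spin":-6,"jaw":94},
  {"offset":[0,0,0],"spin":0,"jaw":94},
])

```text
clock: 24.85
eef_pos: [560.7, 79.1, 321.1]
eef_rot: [3.141, 0.0, 1.774]
wrist_force: [-0.5, -0.1, 0.7]
finger_gap: 94.0
```

```bash
cat > pin.py <<'E'
from h import *
s=manip.read_state(); p=s['eef_pos']; yaw=s['eef_rot'][2]; print(round(s['clock'],2),p.round(1),yaw.round(3),s['joints'].round(2))
tx=np.array([np.cos(yaw),np.sin(yaw),0]);ty=np.array([np.sin(yaw),-np.cos(yaw),0])
d=cam('wrist'); W=cloud(d); cv2.imwrite('pics/w6.png',d['color']); a=(W-p)@tx; b=(W-p)@ty; Z=W[...,2]; h=p[2]-Z
for sg in (-1,1):
    k=(h>85)&(h<98)&(abs(a)<25)&(b*sg>0)&(b*sg<65); print('finger',k.sum(),'a',a[k].min().round(1),a[k].max().round(1),'inner b',(b[k]*sg).min().round(1)*sg)
m=(Z>115)&(Z<145)&(h>100)
for n,M,q in (('wrist',m,W),):
    Q=q[M]; r=cv2.minAreaRect(np.stack([a[M],b[M]],-1).astype(np.float32)); print(n,M.sum(),'rect(a,b)',np.round(r[0],1),np.round(r[1],1),round(r[2],1),'zmax',np.percentile(Q[:,2],97).round(1))
    sh=M&(abs(b-np.median(b[M]))<14); A=np.polyfit(b[sh],a[sh],1); print('slope a/b',A[0].round(3),'-> deg',np.degrees(np.arctan(A[0])).round(1),'a range',a[M].min().round(1),a[M].max().round(1),'b range',b[M].min().round(1),b[M].max().round(1))
E
python3 pin.py
```

```text
24.85 [560.7  79.1 321.1] 1.774 [ 0.08  0.32  1.45 -0.    1.37 -0.13]
finger 268 a -9.4 9.1 inner b -46.8
finger 269 a -8.9 9.0 inner b 46.5
wrist 780 rect(a,b) [-11.8 122.2] [ 22.5 335.1] 4.8 zmax 139.1
slope a/b 0.034 -> deg 2.0 a range -36.9 7.6 b range -44.7 288.2
```

```bash
sed -i 's/(h>100)$/(h>100)\&(abs(b+18)<40)\&(abs(a)<30)/' pin.py; python3 pin.py; python3 pose.py B | grep -A1 -E "scene|side"
```

```text
24.9 [560.7  79.2 321. ] 1.77 [ 0.08  0.32  1.45  0.    1.37 -0.12]
finger 266 a -9.6 9.2 inner b -46.6
finger 257 a -9.3 9.1 inner b 46.6
wrist 687 rect(a,b) [ -1.2 -21.8] [45.9 15.3] 88.0 zmax 138.8
slope a/b 0.023 -> deg 1.3 a range -9.3 7.1 b range -44.7 1.3
scene 449 2656 copmean [528.3  68.5  38.6]
  n [ 0.126 -0.992  0.011] rect [53.2 61.7] axes [ 0.992  0.126 -0.006] [0.005 0.012 1.   ] ctr [536.2  69.4  37. ] minz 6.1
side 548 1830 copmean [535.5  67.5  38.5]
  n [ 0.209 -0.978  0.012] rect [48.7 69. ] axes [-0.978 -0.209  0.021] [0.018 0.016 1.   ] ctr [538.5  68.2  40.4] minz 6.1
```

drive_tool([
  {"offset":[-0.5,-10.8,0],"spin":0,"jaw":94},
  {"offset":[-0.5,-11,0],"spin":0,"jaw":94},
  {"offset":[0,0,20],"spin":-1.5,"jaw":94},
  {"offset":[0,0,30],"spin":0,"jaw":94},
  {"offset":[0,0,30],"spin":0,"jaw":94},
  {"offset":[0,0,22],"spin":0,"jaw":94},
  {"offset":[0,0,10],"spin":0,"jaw":94},
  {"offset":[0,0,0],"spin":0,"jaw":80},
  {"offset":[0,0,0],"spin":0,"jaw":70},
  {"offset":[0,0,0],"spin":0,"jaw":60},
  {"offset":[0,0,0],"spin":0,"jaw":56},
  {"offset":[0,0,0],"spin":0,"jaw":54},
], force=20)

```text
clock: 26.3
eef_pos: [539.7, 73.8, 209.2]
eef_rot: [3.141, 0.0, 1.798]
wrist_force: [0.3, 0.2, -0.2]
finger_gap: 57.5
```

```bash
python3 st.py; sed -i 's/(Z<145)&(h>100)&(abs(b+18)<40)/(Z<145)\&(h>60)\&(abs(b)<24)/; s/(abs(a)<30)$/(abs(a)<12)/' pin.py; python3 pin.py;  python3 pose.py B | grep -A1 -E "scene|side"
```

```text
26.3 [539.7  73.8 209.2] [3.141 0.    1.798] F [ 0.3  0.2 -0.2] M [-0.08  0.03  0.  ] gap 57.5
26.3 [539.7  73.8 209.2] 1.798 [ 0.07  0.38  1.64 -0.    1.12 -0.16]
finger 252 a -9.2 9.0 inner b -0.3
finger 243 a -9.2 9.4 inner b 0.2
wrist 1914 rect(a,b) [-0.1 -0.3] [45.8 15.7] 89.8 zmax 139.0
slope a/b 0.003 -> deg 0.1 a range -8.0 7.9 b range -23.2 22.5
scene 455 2689 copmean [528.3  68.5  38.4]
  n [ 0.136 -0.991  0.005] rect [51.9 63.1] axes [ 0.991  0.136 -0.013] [0.012 0.007 1.   ] ctr [536.4  69.6  37.9] minz 6.2
side 649 1646 copmean [536.7  67.6  38.3]
  n [ 0.185 -0.983  0.011] rect [49.5 68.1] axes [ 0.983  0.184 -0.013] [-0.011 -0.013 -1.   ] ctr [539.2  68.1  40.3] minz 6.0
```

The pin is centred between the pads within 0.3 mm and parallel to the jaw axis. Close and lift.

drive_tool([
  {"offset":[0,0,0],"spin":0,"jaw":51},
  {"offset":[0,0,0],"spin":0,"jaw":48},
  {"offset":[0,0,0],"spin":0,"jaw":45},
  {"offset":[0,0,0],"spin":0,"jaw":40},
  {"offset":[0,0,0],"spin":0,"jaw":30},
  {"offset":[0,0,0],"spin":0,"jaw":20},
  {"offset":[0,0,0],"spin":0,"jaw":20},
  {"offset":[0,0,-3],"spin":0,"jaw":20},
  {"offset":[0,0,-5],"spin":0,"jaw":20},
  {"offset":[0,0,-8],"spin":0,"jaw":20},
  {"offset":[0,0,-4],"spin":0,"jaw":20},
  {"offset":[0,0,0],"spin":0,"jaw":20},
], force=60)

```text
clock: 27.7
eef_pos: [539.8, 73.8, 229.5]
eef_rot: [3.14, 0.0, 1.798]
wrist_force: [-0.3, -0.6, -4.8]
finger_gap: 44.8
```

```bash
python3 st.py; python3 pin.py;  python3 pose.py B | grep -A1 -E "scene|side"
```

```text
27.7 [539.8  73.8 229.5] [3.14  0.    1.798] F [-0.3 -0.6 -4.8] M [-0.08 -0.04  0.05] gap 44.8
27.7 [539.8  73.8 229.5] 1.798 [ 0.07  0.36  1.62  0.    1.16 -0.16]
finger 185 a -0.9 9.0 inner b -0.3
finger 180 a -0.2 9.1 inner b 0.2
wrist 281 rect(a,b) [3.7 0. ] [48.   9.6] 89.7 zmax 144.5
slope a/b -0.018 -> deg -1.0 a range -1.2 8.6 b range -24.0 24.0
scene 515 2602 copmean [528.7  68.5  56.2]
  n [ 0.127 -0.992  0.007] rect [51.2 72.4] axes [-0.992 -0.127 -0.018] [-0.019  0.005  1.   ] ctr [537.1  69.6  56.5] minz 20.4
side 684 1555 copmean [536.2  67.9  57.3]
  n [ 0.24  -0.971  0.006] rect [50.8 68.8] axes [-0.971 -0.24  -0.021] [-0.022  0.     1.   ] ctr [538.7  68.5  57.3] minz 23.1
```

Held firmly (4.8 N weight, plumb). Next: lift high, ease the grip in the air so it hangs free, then grip again.

drive_tool([
  {"offset":[0,0,-6],"spin":0,"jaw":20},
  {"offset":[0,0,-14],"spin":0,"jaw":20},
  {"offset":[0,0,-18],"spin":0,"jaw":20},
  {"offset":[0,0,-18],"spin":0,"jaw":20},
  {"offset":[0,0,-18],"spin":0,"jaw":20},
  {"offset":[0,0,-12],"spin":0,"jaw":20},
  {"offset":[0,0,-6],"spin":0,"jaw":20},
  {"offset":[0,0,0],"spin":0,"jaw":20},
  {"offset":[0,0,0],"spin":0,"jaw":20},
], force=60)

```text
clock: 28.8
eef_pos: [539.4, 73.8, 320.0]
eef_rot: [-3.141, -0.0, 1.798]
wrist_force: [-0.0, -0.4, -5.6]
finger_gap: 45.0
```

drive_tool([
  {"offset":[0,0,0],"spin":0,"jaw":20},
  {"offset":[0,0,0],"spin":0,"jaw":20},
  {"offset":[0,0,0],"spin":0,"jaw":20},
  {"offset":[0,0,0],"spin":0,"jaw":20},
  {"offset":[0,0,0],"spin":0,"jaw":20},
  {"offset":[0,0,0],"spin":0,"jaw":20},
], force=15)

```text
clock: 29.4
eef_pos: [539.6, 73.8, 320.6]
eef_rot: [-3.141, -0.0, 1.798]
wrist_force: [0.5, 0.2, -5.2]
finger_gap: 45.6
```

drive_tool([
  {"offset":[0,0,0],"spin":0,"jaw":20},
  {"offset":[0,0,0],"spin":0,"jaw":20},
], force=60)

```text
clock: 29.6
eef_pos: [539.6, 73.8, 320.6]
eef_rot: [-3.142, -0.0, 1.798]
wrist_force: [0.0, 1.2, -3.7]
finger_gap: 45.0
```

```bash
python3 st.py; sed -i "s/np.array(\[400,40,6\]),np.array(\[580,175,125\])/*(np.array(eval(sys.argv[2]),float))/" pose.py; python3 pose.py B "[[440,-20,90],[640,160,260]]"| grep -A1 -E "scene|side"
python3 - <<'E'
from h import *
for n in ['scene','side']:
    D=np.load(f'pics/{n}0.npz'); W=D['W']; X,Y,Z=W[...,0],W[...,1],W[...,2]
    # post & base edges: top cap rect, base rect by robust: points 7<z<13 connected component
    m=((abs(X-590)<130)&(abs(Y+240)<110)&(Z>5.5)&(Z<14)).astype(np.uint8); m=cv2.morphologyEx(m,cv2.MORPH_OPEN,np.ones((5,5)))
    l=cv2.connectedComponentsWithStats(m); i=1+l[2][1:,4].argmax(); P=W[l[1]==i]; r=cv2.minAreaRect(P[:,:2].astype(np.float32)); print(n,'base',len(P),np.round(r[0],1),np.round(r[1],1),round(r[2],2))
    for zl in (170,176,182,188,194,200):
        k=(abs(X-600)<80)&(abs(Y+240)<45)&(Z>zl)&(Z<zl+6); Q=W[k]; 
        if len(Q)>5: print(zl,len(Q),'x',Q[:,0].min().round(),Q[:,0].max().round(),'y',Q[:,1].min().round(),Q[:,1].max().round())
E
```

```text
29.6 [539.6  73.8 320.6] [-3.142 -0.     1.798] F [ 0.   1.2 -3.7] M [-0.1   0.05  0.03] gap 45.0
scene 577 869 copmean [528.3  68.5 147.3]
  n [ 0.132 -0.991  0.009] rect [50.7 68.1] axes [ 0.991  0.132 -0.017] [0.016 0.011 1.   ] ctr [536.4  69.5 145.7] minz 111.7
side 710 905 copmean [535.6  67.5 148.2]
  n [ 0.18  -0.984  0.006] rect [67.6 48.9] axes [ 0.032 -0.    -0.999] [0.983 0.18  0.032] ctr [538.4  68.  147.9] minz 113.5
scene base 3604 [ 588.2 -235. ] [110.7 160.6] 77.81
170 240 x 552.0 645.0 y -265.0 -213.0
176 178 x 554.0 644.0 y -265.0 -214.0
182 157 x 550.0 645.0 y -265.0 -213.0
188 247 x 599.0 646.0 y -265.0 -220.0
194 104 x 604.0 642.0 y -267.0 -225.0
200 184 x 624.0 653.0 y -266.0 -225.0
side base 4062 [ 586.6 -235.6] [112.7 150.4] 78.18
170 402 x 555.0 649.0 y -268.0 -214.0
176 282 x 558.0 650.0 y -266.0 -216.0
182 217 x 553.0 651.0 y -268.0 -211.0
188 265 x 600.0 650.0 y -267.0 -221.0
194 124 x 606.0 649.0 y -269.0 -223.0
200 239 x 626.0 657.0 y -268.0 -228.0
```

Plumb within 0.5° before and after easing, so step 1's conditions are met. Next I'll locate the seat in the stand frame (yaw about −12°).

Run:
```python
from h import *
yaw=np.radians(-12.0); rx=np.array([np.cos(yaw),np.sin(yaw)]); ry=np.array([-rx[1],rx[0]]); o=np.array([565,-231])
out=[]
for n in ['scene','side']:
    D=np.load(f'pics/{n}0.npz'); W=D['W']; U=(W[...,:2]-o)@rx; V=(W[...,:2]-o)@ry; Z=W[...,2]
    m=(U>-40)&(U<100)&(abs(V)<40)&(Z>150)&(Z<210)
    print(n)
    for lo in range(-24,24,3):
        k=m&(V>=lo)&(V<lo+3)&(U<30)
        if k.sum()>2: print(' V',lo,k.sum(),'U',U[k].min().round(1),U[k].max().round(1),'Z',Z[k].min().round(),Z[k].max().round(),' front z',Z[k&(U<U[k].min()+6)].max().round(1))
    k=m&(Z>198); print(' top U',np.percentile(U[k],[2,98]).round(1),'V',np.percentile(V[k],[2,98]).round(1))
    k=(U>-80)&(U<60)&(abs(V)<70)&(Z>5)&(Z<14); 
    P=np.stack([U[k],V[k]],-1).astype(np.float32); print(' base U',np.percentile(P[:,0],[.5,99.5]).round(1),'V',np.percentile(P[:,1],[.5,99.5]).round(1))
    im=D['c']; u0,v0,u1,v1=(400,195,480,275) if n=='scene' else (345,255,425,335)
    out.append(cv2.resize(im[v0:v1,u0:u1],(400,400),interpolation=2))
cv2.imwrite('pics/s1.png',np.hstack(out))
```

```text
scene
 V -15 97 U -12.3 28.8 Z 167.0 187.0  front z 186.6
 V -12 37 U -10.6 29.3 Z 170.0 187.0  front z 186.5
 V -9 13 U -4.9 29.7 Z 169.0 183.0  front z 169.5
 V -6 3 U -0.6 29.4 Z 169.0 183.0  front z 168.7
 V 6 20 U -0.5 28.3 Z 167.0 183.0  front z 173.3
 V 9 39 U -3.6 29.6 Z 168.0 185.0  front z 172.7
 V 12 78 U -11.2 27.5 Z 167.0 187.0  front z 187.0
 V 15 27 U -13.1 29.3 Z 167.0 187.0  front z 186.9
 top U [63.1 85.7] V [-18.5  19.3]
 base U [-55.8  59.4] V [-53.5  54.8]
side
 V -18 32 U -5.8 29.0 Z 169.0 185.0  front z 185.1
 V -15 166 U -9.3 29.8 Z 167.0 188.0  front z 187.6
 V -12 51 U -8.5 29.9 Z 167.0 186.0  front z 185.4
 V -9 20 U 1.8 30.0 Z 175.0 182.0  front z 181.1
 V 6 37 U -0.1 29.8 Z 167.0 183.0  front z 170.5
 V 9 61 U -8.4 29.4 Z 166.0 188.0  front z 187.6
 V 12 85 U -9.3 29.9 Z 167.0 187.0  front z 186.9
 V 15 14 U -6.9 16.3 Z 167.0 187.0  front z 187.2
 top U [66.7 89.1] V [-19.8  17.5]
 base U [-52.1  59.5] V [-55.5  54.2]
```

View pics/s1.png

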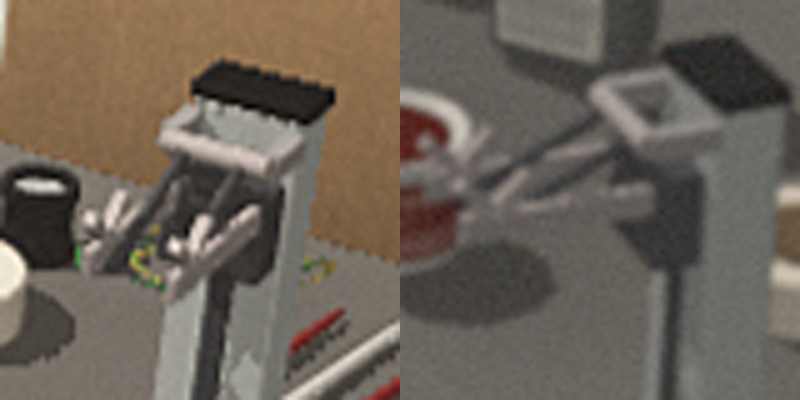

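The crops show two V-notched prongs pointing forward (scene crop (95,215) and (180,250)), the catch struts between them and the shaft frame near the post top, all as described. I put the seat at about (567,−231), yaw −12°. I'll turn and carry the hanger to the front of the stand.

drive_tool([
  {"offset":[0,0,0],"spin":-4,"jaw":20},
  {"offset":[0,0,0],"spin":-7.5,"jaw":20},
  {"offset":[0,0,0],"spin":-7.5,"jaw":20},
  {"offset":[0,0,0],"spin":-7.5,"jaw":20},
  {"offset":[0,0,0],"spin":-7.5,"jaw":20},
  {"offset":[0,0,0],"spin":-7.5,"jaw":20},
  {"offset":[0,0,0],"spin":-7.5,"jaw":20},
  {"offset":[0,0,0],"spin":-7.5,"jaw":20},
  {"offset":[0,0,0],"spin":-5,"jaw":20},
  {"offset":[0,0,0],"spin":-3.5,"jaw":20},
], force=60)

```text
clock: 30.75
eef_pos: [539.6, 73.8, 320.7]
eef_rot: [3.142, 0.0, 2.936]
wrist_force: [-0.3, 0.8, -4.6]
finger_gap: 45.0
```

drive_tool([
  {"offset":[0,-7.8,0],"spin":0,"jaw":20},
  {"offset":[0,-15,0],"spin":0,"jaw":20},
  {"offset":[-1,-22,0],"spin":0,"jaw":20},
  {"offset":[-1,-25,0],"spin":0,"jaw":20},
  {"offset":[-1,-25,0],"spin":0,"jaw":20},
  {"offset":[-1,-25,0],"spin":0,"jaw":20},
  {"offset":[-1,-25,0],"spin":0,"jaw":20},
  {"offset":[-1,-25,0],"spin":0,"jaw":20},
  {"offset":[-1,-25,0],"spin":0,"jaw":20},
  {"offset":[-1,-25,0],"spin":0,"jaw":20},
  {"offset":[-1,-25,4],"spin":0,"jaw":20},
  {"offset":[-1.5,-22,6],"spin":0,"jaw":20},
  {"offset":[0,-16,8],"spin":0,"jaw":20},
  {"offset":[0,-7,10],"spin":0,"jaw":20},
  {"offset":[0,-3,8],"spin":0,"jaw":20},
  {"offset":[0,0,4],"spin":0,"jaw":20},
  {"offset":[0,0,2],"spin":0,"jaw":20},
  {"offset":[0,0,0],"spin":0,"jaw":20},
], force=60)

```text
clock: 32.55
eef_pos: [489.3, -214.2, 278.6]
eef_rot: [3.142, -0.0, 2.933]
wrist_force: [0.5, 0.2, -5.0]
finger_gap: 44.8
```

```bash
python3 st.py
cat > rel.py <<'E'
from h import *
s=manip.read_state(); p=s['eef_pos']; P=p-[0,0,78]
yaw=np.radians(-12.0); rx=np.array([np.cos(yaw),np.sin(yaw)]); ry=np.array([-rx[1],rx[0]]); o=np.array([567,-231.4])
print('pin expected U,V,z',((P[:2]-o)@rx).round(1),((P[:2]-o)@ry).round(1),P[2].round(1))
for n in ['scene','side']:
    d=cam(n); W=cloud(d); cv2.imwrite(f'pics/r_{n}.png',d['color']); c=d['color'].astype(int); U=(W[...,:2]-o)@rx; V=(W[...,:2]-o)@ry; Z=W[...,2]
    cop=(c[...,2]>c[...,0]+50)&(c[...,2]>c[...,1]+30)&(np.hypot(W[...,0]-P[0],W[...,1]-P[1])<60)&(Z>P[2]-140)&(Z<P[2]-50)
    if cop.sum()>50:
        Q=np.stack([U[cop],V[cop],Z[cop]],-1); m=np.median(Q,0); nn=np.linalg.svd(Q-Q.mean(0),full_matrices=False)[2][2]
        print(n,'copper',cop.sum(),'U',np.percentile(Q[:,0],[2,50,98]).round(1),'V',np.percentile(Q[:,1],[2,98]).round(1),'Z',np.percentile(Q[:,2],[2,98]).round(1),'n',nn.round(2))
    m=(abs(V)<20)&(Z>181)&(Z<192)&(U>-30)&(U<20)
    if m.sum()>5: print('  prong lips U',np.percentile(U[m],[2,98]).round(1),'V',np.percentile(V[m],[2,98]).round(1))
E
python3 rel.py
```

```text
32.55 [ 489.3 -214.2  278.6] [ 3.142 -0.     2.933] F [ 0.5  0.2 -5. ] M [-0.02 -0.03 -0.  ] gap 44.8
pin expected U,V,z -79.6 0.6 200.6
scene copper 1451 U [-88.5 -86.6 -79.9] V [-25.4  23.2] Z [ 71.5 137.3] n [-1.   -0.03  0.01]
  prong lips U [-14.7   8.7] V [-14.5  15.7]
side copper 597 U [-84.8 -83.8 -76.9] V [-27.4  20.7] Z [ 74.1 137.8] n [ 1.    0.09 -0.01]
  prong lips U [-10.5  11.7] V [-16.2  16.1]
```

drive_tool([
  {"offset":[-4,0.8,0],"spin":0,"jaw":20},
  {"offset":[-8,0.9,0],"spin":0,"jaw":20},
  {"offset":[-11,0,0],"spin":0,"jaw":20},
  {"offset":[-12,0,0],"spin":0,"jaw":20},
  {"offset":[-12,0,0],"spin":0,"jaw":20},
  {"offset":[-12,0,0],"spin":0,"jaw":20},
  {"offset":[-10,0,0],"spin":0,"jaw":20},
  {"offset":[-6,0,0],"spin":0,"jaw":20},
  {"offset":[-4,0,0],"spin":0,"jaw":20},
  {"offset":[0,0,0],"spin":0,"jaw":20},
  {"offset":[0,0,0],"spin":0,"jaw":20},
], force=60)

```text
clock: 33.75
eef_pos: [566.6, -229.5, 278.6]
eef_rot: [3.142, -0.0, 2.933]
wrist_force: [-0.0, -0.2, -4.7]
finger_gap: 45.0
```

```bash
python3 st.py; sed -i 's/-\[0,0,78\]/-[0,0,78]/' rel.py; python3 rel.py
python3 - <<'E'
import cv2,numpy as np
a=cv2.imread('pics/r_scene.png');b=cv2.imread('pics/r_side.png')
from h import *
P=[567,-231,185]
o=[]
for n,i in (('scene',a),('side',b)):
    d=cam(n);u,v=proj(d,P)[0].astype(int);o.append(cv2.resize(i[v-45:v+45,u-45:u+45],(400,400),interpolation=2))
cv2.imwrite('pics/s2.png',np.hstack(o))
E
```

```text
33.75 [ 566.6 -229.5  278.6] [ 3.142 -0.     2.933] F [-0.  -0.2 -4.7] M [-0.    0.02  0.06] gap 45.0
pin expected U,V,z -0.8 1.8 200.6
scene copper 1295 U [-10.3  -7.9  -1.8] V [-24.2  24.2] Z [ 71.3 137.3] n [-1.   -0.03  0.01]
  prong lips U [-14.    9.2] V [-14.1  16.6]
side copper 694 U [-6.3 -5.2  1.5] V [-25.9  22.7] Z [ 73.2 137.7] n [ 1.    0.07 -0.01]
  prong lips U [-11.3  -1.2] V [-15.7  15.8]
```

The wrist force is nil, and the pin is above the notches within about 1 mm in x, with a 1.3 mm lateral trim still to make. I'll lower it into the seat.

drive_tool([
  {"offset":[0,1.3,2],"spin":0,"jaw":20},
  {"offset":[0,0,4],"spin":0,"jaw":20},
  {"offset":[0,0,4],"spin":0,"jaw":20},
  {"offset":[0,0,3],"spin":0,"jaw":20},
  {"offset":[0,0,3],"spin":0,"jaw":20},
  {"offset":[0,0,2],"spin":0,"jaw":20},
  {"offset":[0,0,0],"spin":0,"jaw":20},
  {"offset":[0,0,0],"spin":0,"jaw":20},
], force=60)

```text
clock: 34.75
eef_pos: [567.6, -228.4, 261.5]
eef_rot: [-3.141, 0.003, 2.933]
wrist_force: [5.0, -0.5, 3.5]
finger_gap: 45.0
```

```bash
python3 st.py; python3 rel.py
```

```text
34.75 [ 567.6 -228.4  261.5] [-3.141e+00  3.000e-03  2.933e+00] F [ 5.  -0.5  3.5] M [-0.13 -0.96 -0.07] gap 45.0
pin expected U,V,z -0.1 3.0 183.5
scene copper 1248 U [-8.8 -6.7 -0.4] V [-23.   25.5] Z [ 54.5 120. ] n [-1.   -0.03  0.  ]
  prong lips U [-13.6   7.9] V [-18.  18.]
side copper 676 U [-5.2 -4.   2.7] V [-24.9  24.2] Z [ 56.8 120.9] n [ 1.    0.08 -0.  ]
  prong lips U [-10.4   4.8] V [-17.7  19.9]
```

It is seated: the spring reacts with about 8 N. There is a small +x centring force, so I'll trim 1 mm forward and press down in stages.

drive_tool([
  {"offset":[-0.8,0,0],"spin":0,"jaw":20},
  {"offset":[-0.5,0,2],"spin":0,"jaw":20},
  {"offset":[0,0,3],"spin":0,"jaw":20},
  {"offset":[0,0,3],"spin":0,"jaw":20},
  {"offset":[0,0,3],"spin":0,"jaw":20},
  {"offset":[0,0,3],"spin":0,"jaw":20},
  {"offset":[0,0,2],"spin":0,"jaw":20},
  {"offset":[0,0,0],"spin":0,"jaw":20},
], force=60)

```text
clock: 35.65
eef_pos: [568.3, -228.6, 244.5]
eef_rot: [-3.141, -0.0, 2.933]
wrist_force: [-1.5, 0.3, 6.3]
finger_gap: 45.0
```

```bash
python3 st.py; python3 rel.py
```

```text
35.65 [ 568.3 -228.6  244.5] [-3.141 -0.     2.933] F [-1.5  0.3  6.3] M [0.11 0.19 0.  ] gap 45.0
pin expected U,V,z 0.6 3.0 166.5
scene copper 1217 U [-8.8 -6.6 -0. ] V [-23.   25.3] Z [ 37.5 103.1] n [-1.   -0.03  0.01]
side copper 664 U [-5.2 -4.   3.1] V [-24.7  24.1] Z [ 39.6 103.7] n [ 1.    0.08 -0.01]
```

drive_tool([
  {"offset":[0,0,3],"spin":0,"jaw":20},
  {"offset":[0,0,3],"spin":0,"jaw":20},
  {"offset":[0,0,3],"spin":0,"jaw":20},
  {"offset":[0,0,3],"spin":0,"jaw":20},
  {"offset":[0,0,3],"spin":0,"jaw":20},
  {"offset":[0,0,2],"spin":0,"jaw":20},
  {"offset":[0,0,2],"spin":0,"jaw":20},
  {"offset":[0,0,0],"spin":0,"jaw":20},
  {"offset":[0,0,0],"spin":0,"jaw":20},
], force=60)

```text
clock: 36.65
eef_pos: [568.3, -228.6, 226.1]
eef_rot: [-3.141, 0.0, 2.933]
wrist_force: [-1.8, 0.5, 9.7]
finger_gap: 44.6
```

```bash
python3 st.py; python3 rel.py
```

```text
36.65 [ 568.3 -228.6  226.1] [-3.141  0.     2.933] F [-1.8  0.5  9.7] M [ 0.18  0.41 -0.05] gap 44.6
pin expected U,V,z 0.7 3.0 148.1
scene copper 1189 U [-8.7 -6.4  0.6] V [-23.   25.5] Z [18.3 84.9] n [-1.   -0.03 -0.  ]
side copper 650 U [-5.  -3.9  3. ] V [-24.8  23.7] Z [20.7 85.3] n [ 1.    0.07 -0.01]
```

drive_tool([
  {"offset":[0,0,1.5],"spin":0,"jaw":20},
  {"offset":[0,0,0],"spin":0,"jaw":20},
  {"offset":[0,0,0],"spin":0,"jaw":20},
  {"offset":[0,0,-2],"spin":0,"jaw":20},
  {"offset":[0,0,-3],"spin":0,"jaw":20},
  {"offset":[0,0,-3],"spin":0,"jaw":20},
  {"offset":[0,0,-3],"spin":0,"jaw":20},
  {"offset":[0,0,-2],"spin":0,"jaw":20},
  {"offset":[0,0,0],"spin":0,"jaw":20},
  {"offset":[0,0,0],"spin":0,"jaw":20},
], force=60)

```text
clock: 37.75
eef_pos: [568.3, -228.6, 237.5]
eef_rot: [-3.141, 0.0, 2.933]
wrist_force: [-1.5, 0.9, 7.5]
finger_gap: 44.7
```

```bash
python3 st.py; python3 rel.py
```

```text
37.75 [ 568.3 -228.6  237.5] [-3.141  0.     2.933] F [-1.5  0.9  7.5] M [ 0.11  0.23 -0.04] gap 44.7
pin expected U,V,z 0.7 3.0 159.5
scene copper 1203 U [-8.8 -6.5 -0.2] V [-23.1  25.3] Z [30.4 95.9] n [-1.   -0.03  0.01]
side copper 662 U [-5.1 -3.8  3. ] V [-25.2  24.1] Z [32.  96.6] n [ 1.    0.07 -0.  ]
```

drive_tool([
  {"offset":[0,0,-1.2],"spin":0,"jaw":20},
  {"offset":[0,0,-1.2],"spin":0,"jaw":20},
  {"offset":[0,0,-0.8],"spin":0,"jaw":20},
  {"offset":[0,0,0],"spin":0,"jaw":20},
  {"offset":[0,0,0],"spin":0,"jaw":20},
], force=60)

```text
clock: 38.35
eef_pos: [568.3, -228.6, 240.2]
eef_rot: [-3.142, -0.0, 2.933]
wrist_force: [0.9, -0.5, 4.0]
finger_gap: 44.5
```

```bash
python3 st.py
```

```text
38.35 [ 568.3 -228.6  240.2] [-3.142 -0.     2.933] F [ 0.9 -0.5  4. ] M [-0.1  -0.04 -0.03] gap 44.5
```

The force dropped 3.5 N over 2.7 mm, far more than the spring slope, so the catch is taking the load. I'll ease and open.

drive_tool([
  {"offset":[0,0,0],"spin":0,"jaw":20},
  {"offset":[0,0,0],"spin":0,"jaw":20},
  {"offset":[0,0,0],"spin":0,"jaw":46},
  {"offset":[0,0,0],"spin":0,"jaw":47},
  {"offset":[0,0,0],"spin":0,"jaw":48},
  {"offset":[0,0,0],"spin":0,"jaw":50},
  {"offset":[0,0,0],"spin":0,"jaw":54},
  {"offset":[0,0,0],"spin":0,"jaw":60},
], force=10)

```text
clock: 39.15
eef_pos: [568.3, -228.5, 240.3]
eef_rot: [-3.142, -0.0, 2.933]
wrist_force: [0.7, 0.6, 0.5]
finger_gap: 58.2
```

```bash
python3 st.py; python3 rel.py
```

```text
39.15 [ 568.3 -228.5  240.3] [-3.142 -0.     2.933] F [0.7 0.6 0.5] M [-0.03 -0.01  0.03] gap 58.2
pin expected U,V,z 0.7 3.1 162.3
scene copper 1205 U [-8.5 -6.3 -0.2] V [-22.7  25.7] Z [33.3 99.5] n [-1.   -0.02  0.01]
side copper 648 U [-4.9 -3.7  3. ] V [-24.5  24.3] Z [ 35.8 100.1] n [ 1.    0.07 -0.01]
```

Latched: the pin is at about 162 mm (fork ≈ 0.022) and the block is plumb. I'll withdraw upward and back, then do a final check.

drive_tool([
  {"offset":[0,0,0],"spin":0,"jaw":70},
  {"offset":[0,0,-5],"spin":0,"jaw":70},
  {"offset":[0,0,-15],"spin":0,"jaw":70},
  {"offset":[0,0,-25],"spin":0,"jaw":70},
  {"offset":[0,0,-30],"spin":0,"jaw":70},
  {"offset":[0,0,-30],"spin":0,"jaw":70},
  {"offset":[15,0,-20],"spin":0,"jaw":70},
  {"offset":[25,0,0],"spin":0,"jaw":70},
  {"offset":[25,0,0],"spin":0,"jaw":70},
  {"offset":[20,0,0],"spin":0,"jaw":70},
  {"offset":[0,0,0],"spin":0,"jaw":70},
  {"offset":[0,0,0],"spin":0,"jaw":70},
])

```text
clock: 40.45
eef_pos: [485.2, -210.9, 366.7]
eef_rot: [-3.141, 0.002, 2.933]
wrist_force: [0.8, 0.0, 0.2]
finger_gap: 70.0
```

```bash
python3 st.py
python3 - <<'E'
from h import *
yaw=np.radians(-12.0); rx=np.array([np.cos(yaw),np.sin(yaw)]); ry=np.array([-rx[1],rx[0]]); o=np.array([568,-228.5])
out=[]
for n in ['scene','side']:
    d=cam(n); W=cloud(d); c=d['color'].astype(int); U=(W[...,:2]-o)@rx; V=(W[...,:2]-o)@ry; Z=W[...,2]
    cop=(c[...,2]>c[...,0]+50)&(abs(U)<40)&(abs(V)<40)&(Z>15)&(Z<130); Q=np.stack([U[cop],V[cop],Z[cop]],-1)
    print(n,cop.sum(),np.percentile(Q,[2,98],axis=0).round(1).tolist(),np.linalg.svd(Q-Q.mean(0),full_matrices=False)[2][2].round(3))
    W0=np.load(f'pics/{n}0.npz')['W']
    for t in ['ink_tin','tape','cutters']:
        r=finder.find_in(n,t); print('  ',t,[(np.round(q['uv']).tolist(),round(q['p'],2)) for q in r[:2]])
    u,v=proj(d,[568,-228,130])[0].astype(int); out.append(cv2.resize(d['color'][v-60:v+60,u-60:u+60],(400,400),interpolation=2))
    i0=np.load(f'pics/{n}0.npz')['c'].astype(int)
    for t,P in (('tin',[678,0,30]),('tape',[795,-110,12]),('cutters',[384,-19,8])):
        u,v=proj(d,P)[0].astype(int); print('   diff',t,np.abs(i0-c)[v-15:v+15,max(u-25,0):u+25].mean().round(1))
cv2.imwrite('pics/fin.png',np.hstack(out))
E
```

```text
40.45 [ 485.2 -210.9  366.7] [-3.141e+00  2.000e-03  2.933e+00] F [0.8 0.  0.2] M [ 0.01  0.02 -0.  ] gap 70.0
scene 1208 [[-9.1, -25.7, 33.3], [-0.3, 22.7, 99.4]] [-1.    -0.025  0.007]
   ink_tin [([310.0, 260.0], 0.97)]
   tape [([382.0, 254.0], 0.77)]
   cutters [([239.0, 371.0], 0.57)]
   diff tin 3.7
   diff tape 4.6
   diff cutters 4.1
side 638 [[-5.2, -27.5, 35.7], [2.3, 21.1, 99.9]] [-0.998 -0.066  0.006]
   ink_tin [([337.0, 290.0], 0.8)]
   tape [([433.0, 314.0], 0.76)]
   cutters [([194.0, 356.0], 0.67)]
   diff tin 10.8
   diff tape 6.1
   diff cutters 3.9
```

View pics/fin.png

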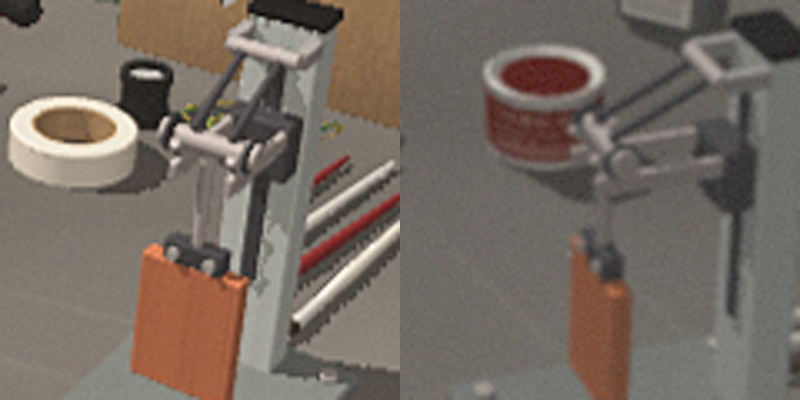

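The final picture shows the pin in both notches (scene crop (210,140)), the struts closed over it, and the block hanging plumb below. The fork stays about 22 mm down after release, and the bystanders are where they were. Handing in.

```bash
python3 -c "
from cell import manip
print(manip.sign_off())"
```

```text
the job is handed in; nothing more can be done
None
```

The hanger is in the stand, pressed down and latched, with the gripper clear. I handed the job in at about 40.5 s; the system gave no verdict.

**What went differently from the task**
- **Failed grips:** three grips on the sloping pin slipped: one on both end buttons, one on the shaft and one on the low button's rim. After the third, the hanger slid off the rest and leaned with one corner on the bench. I measured its pin at about 93 mm up there, above the 50 mm limit.
- **Recovery:** I held the high button's rim while the bench carried the weight, swung the hanger upright and stood it on its foot. I then gripped it by both buttons while the pin was level.
- **Plumb hang:** I lifted it until the pin was about 240 mm up, eased the grip to 15 N for 0.6 s and gripped at 60 N again. It already hung plumb after the regrip, so it did not need to swing down from a slant.
- **Into the stand:** I entered from the front, seated the pin in the notches and pressed the fork down about 38 mm before letting go.

**Last checks**
- **Fork and catch:** after release the pin stays at about 162 mm, so the fork is down about 22 mm. The picture shows the struts over the pin. I could not read the fork and catch joint values directly, so both are judged from pictures and forces.
- **Block:** it hangs within about 1° of plumb and the wrist force is about zero.
- **Bystanders:** the tin, tape and cutters show no movement. For the tin, the network's first pictures disagreed: it was misread in the scene view at the start. The later finds and the picture comparison agree that it has not moved.

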